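# Nip a fossil toe bone on the measuring board

### The arm

A 7-joint arm with a two-finger parallel gripper is mounted at the origin on the work surface. World frame = base frame: x ahead of the robot, y to its left, z up, the work surface at z = 0. Lengths are in m, angles in rad, forces in N, time in s.
With the tool pointing down it reaches from about 0.425 to 0.875 m from the base axis. Payload 4.7 kg.
Tool frame: the origin (TCP) lies on the centre line of the jaws, within the pads' length; the fingertips stand 14 mm ahead of it and the grasp point (between the pads) lies 5 mm behind it; z points along the fingers, y is the direction in which the jaws open and shut (so a half turn about z gives the same grasp; the last joint's range is limited). The gripper opens to 87 mm and grips with 3 to 60 N. Pads are 19 mm wide; open, the fingers measure 117 mm over their backs; the gripper's body (75 mm by 190 mm) begins 51 mm behind the grasp point.
Start: joints at [1.244, 0.321, -0.07, 1.45, 0.023, 1.371, -0.057], TCP at [0.217, -0.613, 0.237] pointing down, gripper open.
Joint ranges: [-2.86, 2.86], [-0.3, 2.09], [-1.38, 1.24], [0.06, 2.45], [-1.56, 4.7], [0.09, 2.05], [-2.69, 2.69]. Speed limits (rad/s): [2.57, 2.57, 3.14, 3.14, 3.14, 3.14, 3.14].

### API

Orientations are given as a rotation vector (axis times angle).
In Python, from bench import ctrl, optics, models gives the robot as it stands. The module is installed in compiled form; this text tells all that it offers.
- The arm moves only by the tool arm_command, never from a script. Its argument "motion" is a list of rows, each a list of 3 entries, a list of its own where there are three numbers: the shift along the tool's x, y, z in mm, then the turn, a rotation vector about the tool's x, y, z in degrees, then the closure, from 0 (fully open) to 1 (shut). In form: [[[x, y, z], [ax, ay, az], claw], ...]. A call has 1 to 8 rows; each row shifts and turns the commanded pose from where the row before left it, along the tool's axes as they then stand; what a row does not reach is not made up. A row lasts 1/12 s, in which the tool goes at most 41.7 mm and 7.16 degrees, less where a joint would pass 70% of its speed; a pose out of reach is approached as far as the arm can. A call with a gripper value outside its range is refused whole. The fingers move at their own pace and stop on an object; "force" is the grip in N (left out, the last holds). Time passes only in rows, so rows that do not move let the fingers close. It gives the time, the measured TCP pose, the force and the opening at its end, in the units of the state.
- ctrl.get_state(): the state, without advancing time (a new reading comes with each control period).
- optics.get_image(name): name is "scene" or "side" or "wrist"; returns (picture, depth): 400x640x3 uint8, blue, green, red; 400x640 float32, m along the optical axis (not along the pixel's ray), 0 where there is no reading.
- optics.camera_model(name): a dict with "fovy" (degrees; the focal length in pixels is half the picture's height over the tangent of half this angle, whatever the lens; pixels are square), "cx", "cy" (the principal point, pixels), "rvec" (rotation vector, rad) and "tvec" (3), from world to camera coordinates, as OpenCV has them; the wrist camera has in their place "mount" (4x4, takes a point from camera to tool coordinates, whose origin is the TCP and whose axes are the flange's). Camera axes: x right, y down, z forward; pixel columns grow to the right and rows downward; lengths in m; the calibration is good to about 2 mm. A picture is of the moment at which its call begins: read the wrist's pose just before it. camera_model takes no time and is no camera call.
- ctrl.close_job(): hands the job in, once; it reports no verdict.
Trained networks look in the newest picture that a camera, given by its name, has taken for a name from the list of things; names that differ only in an ending like _2 or _b are one class to them, and where a whole thing is asked for, a point or a joint stands for the part that bears it (a point fixed in the world has none). Each returns a list of dicts, best first, with "conf" (0 to 1); they miss things now and then, are a little off and sometimes report something else, mostly with a low value. They report only what shows in the picture. A call takes as long as a camera call. They do not tell look-alikes from the thing itself.
- models.search_frame(camera, target): "location" ([x, y, z] in m, in the coordinates of the camera as it stood for that picture, good to about 4 mm: the middle of the surface that is visible of it).
- models.silhouettes(camera, target): "pixels" (400x640 bool, what is visible of it).
The state is a dict: "time": time; "joint_positions": joint angles; "qd": joint speeds; "joint_torque": joint torques, N m; "position": TCP position; "tool_rot": TCP orientation; "ft_force": force on the tool from outside, world axes, zero at the start; "torque": the same for the moment, N m; "grip_width": opening from 0.0 (shut) to 1.0 (fully open).
Only numpy, scipy, OpenCV 4.12 (cv2) and the standard library are available. Lean on these libraries where they do the work, as an engineer would, in place of code of your own. Each camera call takes 0.05 s, during which the arm holds its last target.

### The job

Get the brown fossil toe bone ready to be measured: pick it up from the green foam mat, set it down gently on the white measuring board, lying along the scale between the two steel faces, then wind the blue slide in by turning its black feed knob until the bone is nipped end to end between the sprung face and the fixed stop with about 10 newtons, and let go of everything. More than 25 newtons would chip the fossil. Move the slide only by its knob, and leave the other things on the bench where they are.

Things in the scene. Friction and masses are not known exactly. Their poses are not given: they have to be found in the camera images.
- board: white measuring board fixed to the bench, 180 x 360 x 18 mm. Origin: centre of its underside; z up; +y along the scale from the slide to the fixed stop; +x to the rail's side. Its top is at z = 18 mm. The lane for the bone is 80 mm wide, its centre line at x = -35 mm in this frame; the rail and rack lie at x = 34 to 70 mm, 12 mm above the top.
- stop_face (a point): the centre of the fixed stop's steel face, at the lane's centre line, 16 mm above the board's top. Axes as the board's: the face looks to -y. The face is 80 mm wide and reaches 33 mm above the board; the stop's grey upright behind it reaches 40 mm above the board.
- slide_face (a point): the centre of the slide's steel face when unloaded, on the lane's centre line, 16 mm above the board's top; axes as the board's; looks to +y at the stop. The face, 80 mm wide, 30 mm high, is sprung: pushed in, it gives 1 mm for every 8 N, 3.5 mm at most. The slide's blue arm and carriage behind it reach 34 mm above the board. At the start the faces are 147 to 161 mm apart.
- knob_grip (a point): centre of the black round feed knob, 38 mm in diameter, 28 mm tall, upright axis, its foot 2 mm above the carriage; nothing near it is higher than its foot. It rides on the slide, 81 mm to +x of the lane's centre line and 50 mm behind (-y of) slide_face. Turned clockwise seen from above it runs along the fixed rack: knob and slide move to +y by 12 mm per radian.
- knob (a joint): angle of the feed knob in radians, growing clockwise seen from above (slide moving to the stop): 0 with the slide far back, 4.6 at its end. Turning it takes about 0.14 N m (friction) before the bone is met, then 0.012 N m more for each newton on the bone. The same friction (about 11 N at the face) holds the slide where it is left.
- bone_mid (a point): the middle of the brown fossil toe bone's shaft, 16 mm above what it lies on. y along the bone, z up. Its length is to be measured: 117 to 129 mm, different each time. 32 mm high, about 200 g. The shaft's waist is round, 22 to 25 mm thick over 30 mm of length; the ends are 40 mm wide: a block at -y, two round knuckles at +y. Either end may face the stop.
- mat: green foam mat, 220 x 200 x 10 mm, fixed to the bench, on which the bone lies. Origin at the centre of its underside.
- jar: bystander: brown glass jar of consolidant with a white cap, 60 mm in diameter, 85 mm tall, standing. Origin at the centre of its underside.
- vertebra: bystander: dark fossil vertebra, a spool 66 mm in diameter and 40 mm tall with a spine to one side. Origin at the centre of the spool's underside.
- brush: bystander: wooden-handled brush, 200 mm long, lying. Origin under the middle of its length.
- rock: bystander: grey lump of rock, 90 mm across, 52 mm tall. Origin at the centre of its underside.
Mind the look-alikes: they are no part of the job. Of the things that look like the part that bears bone_mid, the smaller one is meant.

How it is judged:
On the way, in this order (a step that is already met when the one before it is completed fails the run):
1. the bone lies on the measuring board along the lane, between the two faces, and has been let go (z of bone_mid in the frame of board between 0.029 and 0.039 m and x of bone_mid in the frame of board between -0.065 and -0.005 m and y of bone_mid in the frame of stop_face between -0.12 and -0.05 m and angle between the y axis of bone_mid and the y axis of board, either way round below 0.2 rad and contact force between the fingers and bone below 0.2 N), for 0.2 s.
2. the slide has been wound in until the bone is nipped between its sprung face and the stop with 5 to 16 N (contact force between slide and bone between 5 and 16 N), for 0.2 s.
At the end, for the whole second after the job is handed in: the bone lies flat on the board along the lane (within 30 mm of its centre line and 0.1 rad of the scale), at rest, nipped between the slide's sprung face and the fixed stop with 5 to 16 N, and everything is let go (all of step 2 and z of bone_mid in the frame of board between 0.029 and 0.039 m and x of bone_mid in the frame of board between -0.065 and -0.005 m and angle between the y axis of bone_mid and the y axis of board, either way round below 0.1 rad and linear speed of bone below 0.01 m/s); the robot touches nothing.
It fails at once if the bone is squeezed with more than 25 N by the slide (contact force between slide and bone above 25 N).
It fails at once if the bone is dropped or banged on the board (more than 45 N) (contact force between board_c0 and bone above 45 N).
It fails at once if the slide is pushed by its carriage or arm instead of being wound by its knob (more than 10 N) (contact force between the fingers and slide_c0 above 10 N or contact force between the fingers and slide_c1 above 10 N or contact force between the fingers and face above 10 N).
It fails at once if a bystander is moved by more than 30 mm (distance of any of jar, vertebra, brush, rock from where it was at the start of the episode above 0.03 m).
It also fails if it takes over 72 s, if anything falls off the work surface, if the arm or the gripper's body presses on something with over 40 N, if the wrist force passes 120 N, or if a joint passes its speed limit or range.

## Working session

There is one attempt and no reset: what is moved stays moved. The work goes in short steps, Python scripts to look and compute and a tool call to move; the robot and the scene stay as the last step left them, time stands still between calls to the robot, and variables do not carry over. Pictures are saved under pics/ and viewed, and the job is handed in when it is done.

Besides the shell and the picture viewer there is one more tool, called in YAML: its name, and indented under it one key for each argument. arm_command: Moves the arm, as the interface text tells. Its arguments: {"type":"object","properties":{"motion":{"type":"array","items":{"type":"array"}},"force":{"type":"number"}},"required":["motion"]}

```bash
mkdir -p pics; cat > h.py <<'E'
import numpy as np,cv2
from bench import ctrl,optics,models
from scipy.spatial.transform import Rotation as R
def cam(name,st=None):
    m=optics.camera_model(name); f=200/np.tan(np.radians(m['fovy'])/2)
    if 'mount' in m:
        st=st or ctrl.get_state()
        T=np.eye(4);T[:3,:3]=R.from_rotvec(st['tool_rot']).as_matrix();T[:3,3]=st['position']
        W=T@np.array(m['mount'])
    else:
        V=np.eye(4);V[:3,:3]=R.from_rotvec(np.ravel(m['rvec'])).as_matrix();V[:3,3]=np.ravel(m['tvec']);W=np.linalg.inv(V)
    return f,m['cx'],m['cy'],W
def cloud(d,c):
    f,cx,cy,W=c
    v,u=np.mgrid[0:400,0:640]
    P=np.stack([(u-cx)*d/f,(v-cy)*d/f,d],-1)@W[:3,:3].T+W[:3,3]
    P[d<=0]=np.nan
    return P
def toW(p,c): return c[3][:3,:3]@np.array(p)+c[3][:3,3]
E
python3 - <<'E'
from h import *
for n in ['scene','side','wrist']:
    st=ctrl.get_state(); im,d=optics.get_image(n); cv2.imwrite(f'pics/a_{n}.png',im); np.save(f'd_{n}.npy',d)
    print(n,optics.camera_model(n))
print(ctrl.get_state())
E
```

```text
scene {'fovy': 53.57634021089463, 'cx': 318.62174648773515, 'cy': 196.34453950117498, 'rvec': array([ 2.05410202,  1.573957  , -0.54376963]), 'tvec': array([-0.0795063 , -0.37870468,  1.25210036])}
side {'fovy': 47.95497672225229, 'cx': 317.8945312305067, 'cy': 207.58520861602923, 'rvec': array([ 0.70078705, -2.40980248,  1.38112626]), 'tvec': array([0.39368108, 0.21382089, 1.04036269])}
wrist {'fovy': 67.66846151088663, 'cx': 322.0345801040967, 'cy': 204.17370777114547, 'mount': array([[ 1.64593559e-04, -9.55098639e-01, -2.96287973e-01,
         8.17432514e-02],
       [ 9.99999986e-01,  1.50648568e-04,  6.98959010e-05,
         2.06786944e-03],
       [-2.21221211e-05, -2.96287980e-01,  9.55098651e-01,
        -1.47347703e-01],
       [ 0.00000000e+00,  0.00000000e+00,  0.00000000e+00,
         1.00000000e+00]])}
{'time': 0.15, 'joint_positions': array([ 1.24412067,  0.3216413 , -0.07010172,  1.45139423,  0.02263404,
        1.37080112, -0.05689632]), 'qd': array([ 0.00089238, -0.00155008, -0.00030866, -0.00348488,  0.00106904,
        0.00125174, -0.00147845]), 'joint_torque': array([-4.17807396e-04, -4.91799545e+01, -4.04877607e-01, -3.12874174e+01,
       -6.39656978e-02,  4.05611924e-02,  1.19891283e-04]), 'position': array([ 0.21706491, -0.61226248,  0.23572058]), 'tool_rot': array([-3.09469386e+00, -5.32542093e-01,  5.64104740e-04]), 'ft_force': array([-0.16909055, -0.23518662, -0.73715568]), 'torque': array([-0.07955634, -0.00100521, -0.04405706]), 'grip_width': 1.0011676711316284}
```

View pics/a_scene.png

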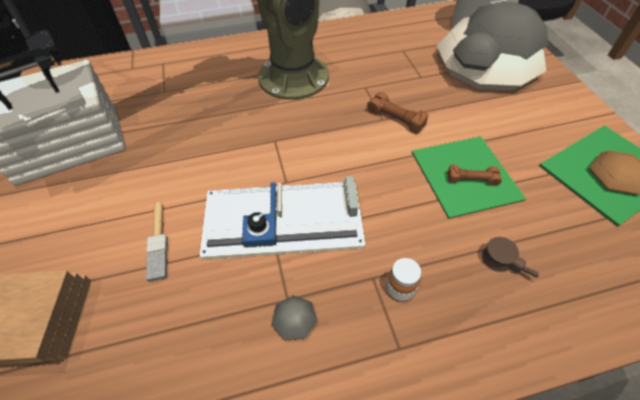

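View pics/a_side.png

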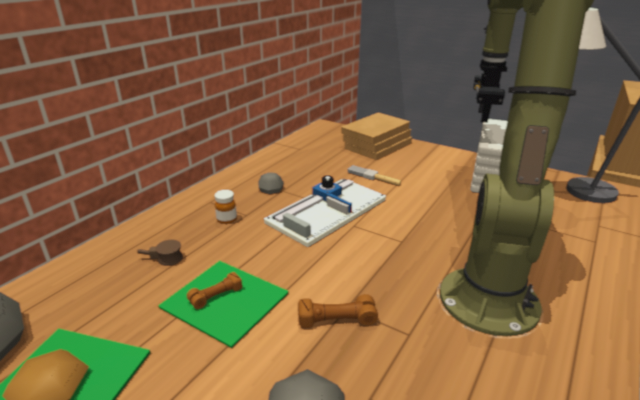

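View pics/a_wrist.png

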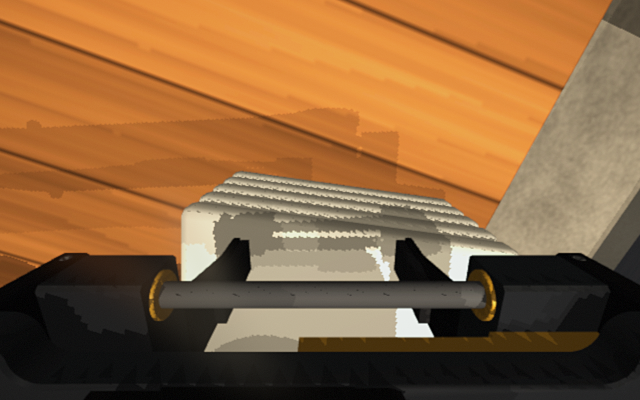

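Candidates for the bone in the scene picture are the small bone on the green mat (474,175), the bigger bone on the bare bench (397,111), and the brown lump on the other green mat (620,172). I choose the one on the mat at (474,175). In the side picture it is at (215,290), and the big one is at (338,310).

```bash
cat > m.py <<'E'
from h import *
for n in ['scene','side']:
    im,d=optics.get_image(n); c=cam(n); P=cloud(d,c)
    print(n)
    for t in ['bone_mid','board','knob_grip','slide_face','stop_face','mat','jar','vertebra','brush','rock']:
        for r in models.search_frame(n,t)[:3]:
            w=toW(r['location'],c); print(t,round(r['conf'],2),w.round(3))
    for r in models.silhouettes(n,'bone_mid')[:3]:
        q=P[r['pixels']];q=q[~np.isnan(q[:,0])]
        cc,(w,h),a=cv2.minAreaRect(q[:,:2].astype(np.float32))
        print('sil',r['conf'],len(q),q.mean(0).round(3),np.percentile(q[:,2],[2,50,98]).round(3),np.round(cc,3),w,h,a)
    if n=='scene': cv2.imwrite('pics/b_crop.png',cv2.resize(im[70:240,350:640],None,fx=2.5,fy=2.5)); cv2.imwrite('pics/b_board.png',cv2.resize(im[160:280,180:390],None,fx=3.5,fy=3.5))
print(ctrl.get_state()['time'])
E
python3 m.py
```

```text
scene
bone_mid 0.81 [0.539 0.326 0.037]
bone_mid 0.8 [0.276 0.24  0.035]
board 0.68 [ 0.542 -0.15   0.015]
board 0.55 [ 0.539 -0.424  0.02 ]
knob_grip 0.62 [ 0.565 -0.207  0.083]
slide_face 0.64 [ 0.567 -0.19   0.051]
slide_face 0.43 [ 0.567 -0.196  0.084]
stop_face 0.89 [ 0.545 -0.146  0.015]
mat 0.76 [0.531 0.321 0.013]
jar 0.67 [0.769 0.051 0.078]
vertebra 0.57 [0.758 0.285 0.037]
brush 0.57 [ 0.535 -0.424  0.021]
sil 0.88 735 [0.541 0.33  0.033] [0.01  0.036 0.043] [0.532 0.339] 0.1342843621969223 0.054370250552892685 69.9825439453125
sil 0.88 1003 [0.278 0.236 0.032] [0.002 0.035 0.045] [0.254 0.256] 0.16871458292007446 0.10353854298591614 37.43041229248047
side
bone_mid 0.62 [0.531 0.343 0.04 ]
board 0.9 [ 0.513 -0.117  0.018]
board 0.49 [ 0.741 -0.139  0.032]
knob_grip 0.56 [ 0.549 -0.185  0.074]
slide_face 0.96 [ 0.522 -0.163  0.047]
stop_face 0.71 [ 0.51  -0.116  0.017]
stop_face 0.28 [ 0.516 -0.415  0.015]
mat 0.96 [0.489 0.345 0.011]
jar 0.79 [0.737 0.074 0.053]
vertebra 0.81 [0.737 0.3   0.033]
vertebra 0.68 [0.49  0.345 0.009]
brush 0.93 [ 0.516 -0.412  0.013]
rock 0.63 [ 0.742 -0.142  0.032]
sil 0.74 777 [0.529 0.342 0.033] [0.016 0.035 0.043] [0.533 0.336] 0.12254881858825684 0.043062057346105576 71.11026000976562
sil 0.61 1716 [0.26  0.248 0.032] [0.002 0.036 0.046] [0.277 0.218] 0.17804917693138123 0.11051483452320099 37.27534103393555
1.35
```

View pics/b_crop.png

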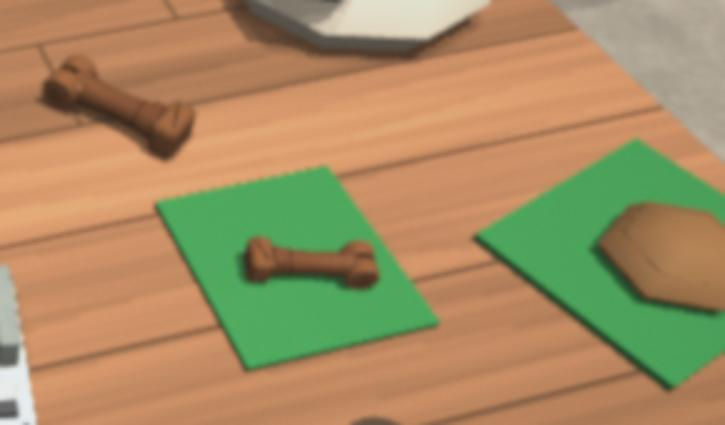

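View pics/b_board.png

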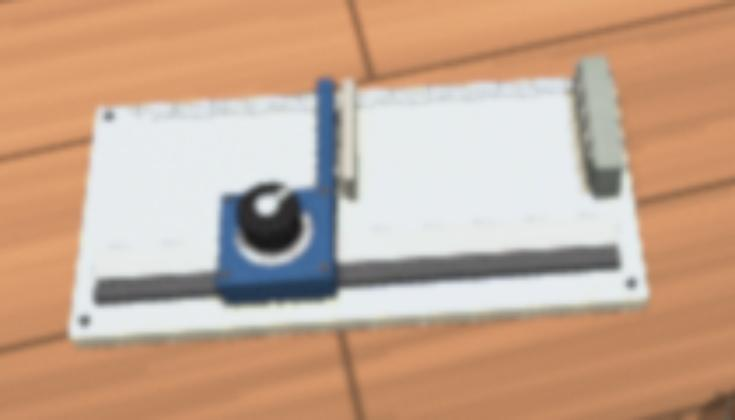

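The close crop shows the small bone on the mat, about 125 mm long with a thin waist; the big one is on bare wood. The board crop shows the stop at right, and the slide with its face and knob at left.

Next I fit the board and get the tool axes.

```bash
cat > m2.py <<'E'
from h import *
st=ctrl.get_state(); Rm=R.from_rotvec(st['tool_rot']).as_matrix(); print(Rm.round(3),st['position'])
for n in ['scene','side']:
    im,d=optics.get_image(n); c=cam(n); P=cloud(d,c)
    white=(im.min(-1)>150)&(abs(P[...,2]-0.018)<0.012)&(abs(P[...,0]-.54)<.2)&(abs(P[...,1]+.15)<.3)
    white=cv2.morphologyEx(white.astype(np.uint8),cv2.MORPH_OPEN,np.ones((2,2)))>0
    k,l,s,_=cv2.connectedComponentsWithStats(white.astype(np.uint8)); i=1+np.argmax(s[1:,4]); 
    q=P[white]
    print(n,len(q),np.median(q[:,2]),cv2.minAreaRect(q[:,:2].astype(np.float32)))
    g=(im[...,1].astype(int)-im[...,2]>40)&(abs(P[...,2]-0.01)<0.012)&(abs(P[...,1]-.33)<.2)&(abs(P[...,0]-.53)<.15)
    print('mat',cv2.minAreaRect(P[g][:,:2].astype(np.float32)),np.median(P[g][:,2]))
E
python3 m2.py
```

```text
[[ 0.943  0.334 -0.   ]
 [ 0.334 -0.943 -0.   ]
 [-0.     0.    -1.   ]] [ 0.21719956 -0.61267024  0.23659554]
scene 7468 nan ((0.514259397983551, -0.1983218789100647), (0.4792381227016449, 0.16766175627708435), 77.81309509277344)
mat ((0.5150406956672668, 0.3781675696372986), (0.21894118189811707, 0.30314621329307556), 0.11280812323093414) 0.009725247191113562
side 2118 nan ((0.5103412866592407, -0.19864815473556519), (0.48220890760421753, 0.17642398178577423), 79.71941375732422)
mat ((0.5122750997543335, 0.37912890315055847), (0.30153900384902954, 0.2210763394832611), 89.97196960449219) 0.01038964484996524
```

arm_command:
  motion:
    - [[25,-22,-5],[0,0,0],0]
    - [[25,-22,-5],[0,0,0],0]
    - [[25,-22,-5],[0,0,0],0]
    - [[25,-22,-5],[0,0,0],0]
    - [[25,-22,-5],[0,0,0],0]
    - [[25,-22,-5],[0,0,0],0]
    - [[25,-22,-5],[0,0,0],0]
    - [[25,-22,-5],[0,0,0],0]

```text
time: 2.12
position: [0.3475, -0.3784, 0.277]
tool_rot: [3.095, 0.532, 0.0]
ft_force: [-0.1, -0.0, 0.2]
grip_width: 0.999
```

arm_command:
  motion:
    - [[25,-22,-5],[0,0,0],0]
    - [[25,-22,-5],[0,0,0],0]
    - [[25,-22,-5],[0,0,0],0]
    - [[25,-22,-5],[0,0,0],0]
    - [[25,-22,0],[0,0,0],0]
    - [[0,0,0],[0,0,6.5],0]
    - [[0,0,0],[0,0,6.5],0]
    - [[0,0,0],[0,0,6.5],0]

```text
time: 2.78
position: [0.4283, -0.2337, 0.2969]
tool_rot: [3.141, -0.005, 0.0]
ft_force: [-1.0, 0.1, 0.5]
grip_width: 0.998
```

```bash
cat > w.py <<'E'
from h import *
import sys
tag=sys.argv[1]
st=ctrl.get_state(); im,d=optics.get_image('wrist'); c=cam('wrist',st); P=cloud(d,c)
cv2.imwrite(f'pics/{tag}.png',im); np.savez(f'{tag}.npz',im=im,P=P,d=d); print(st['position'],st['time'])
for t in sys.argv[2:]:
    for r in models.search_frame('wrist',t)[:2]: print(t,round(r['conf'],2),toW(r['location'],c).round(4))
E
python3 w.py c1 knob_grip slide_face
```

```text
[ 0.4283389  -0.2336773   0.29686027] 2.7833
knob_grip 0.96 [ 0.5569 -0.2001  0.0837]
knob_grip 0.26 [ 0.533  -0.1367  0.0195]
slide_face 0.75 [ 0.5444 -0.1934  0.0539]
```

View pics/c1.png

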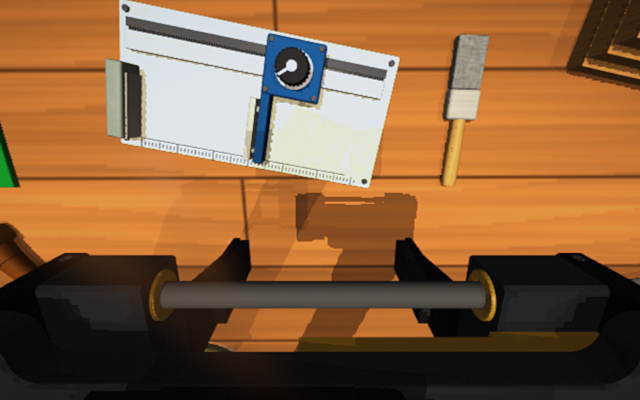

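The wrist picture shows the board's right corners at about (398,58) and (370,187), the knob at (292,68), the slide arm at (262,130), and the stop at (125,98). I fit the board by its edges.

```bash
cat > m3.py <<'E'
from h import *
z=np.load('c1.npz'); im,P=z['im'],z['P']
m=optics.camera_model('wrist'); f=200/np.tan(np.radians(m['fovy'])/2)
T=np.eye(4);T[:3,:3]=R.from_rotvec([3.141,-0.005,0]).as_matrix();T[:3,3]=[0.4283389,-0.2336773,0.29686027]
W=T@np.array(m['mount'])
def ray(u,v,zz):
    dd=W[:3,:3]@np.array([(u-m['cx'])/f,(v-m['cy'])/f,1]); s=(zz-W[2,3])/dd[2]; return W[:3,3]+s*dd
for u,v in [(398,58),(370,187),(122,143),(121,0),(126,8),(392,63),(364,181)]: print((u,v),ray(u,v,.018).round(4))
# depth-based: white at board top
hsv=cv2.cvtColor(im,cv2.COLOR_BGR2HSV)
w=(hsv[...,1]<60)&(hsv[...,2]>150)&(abs(P[...,2]-.018)<.006); w[200:]=0
q=P[w]; print(len(q),np.median(q[:,2]),cv2.minAreaRect(q[:,:2].astype(np.float32)))
cv2.imwrite('pics/c1m.png',w*255)
# blue
b=(hsv[...,0]>100)&(hsv[...,0]<130)&(hsv[...,1]>100)&(hsv[...,2]>50); b[200:]=0
q=P[b]; print('blue',len(q),np.nanpercentile(q[:,2],[5,50,95]))
k=(hsv[...,2]<60)&(P[...,2]>.065)&(P[...,2]<.1);k[200:]=0
q=P[(P[...,2]>.078)&(P[...,2]<.1)&(abs(P[...,0]-.556)<.05)&(abs(P[...,1]+.2)<.05)]
print('knobtop',len(q),np.median(q,0),cv2.minEnclosingCircle(q[:,:2].astype(np.float32)))
# stop upright top
q=P[(P[...,2]>.05)&(P[...,2]<.065)&(P[...,1]>-.11)&(P[...,1]<0.05)&(abs(P[...,0]-.52)<.1)]
print('stop',len(q),np.median(q,0),cv2.minAreaRect(q[:,:2].astype(np.float32)))
np.savez('x.npz',W=W)
E
python3 m3.py
```

```text
(398, 58) [ 0.5769 -0.3348  0.018 ]
(370, 187) [ 0.4047 -0.3062  0.018 ]
(122, 143) [0.4695 0.0454 0.018 ]
(121, 0) [0.643  0.0116 0.018 ]
(126, 8) [0.6344 0.0071 0.018 ]
(392, 63) [ 0.571  -0.3274  0.018 ]
(364, 181) [ 0.4138 -0.297   0.018 ]
24694 0.017382256356368586 ((0.5188413262367249, -0.20273154973983765), (0.4865797162055969, 0.21017096936702728), 84.71770477294922)
blue 2780 [0.04838708 0.05090454 0.05265803]
knobtop 972 [ 0.55950645 -0.20246232  0.08146069] ((0.5597580671310425, -0.20266637206077576), 0.019572842866182327)
stop 1540 [0.52751046 0.01616447 0.05696807] ((0.5252770185470581, 0.017925947904586792), (0.02253735065460205, 0.09217966347932816), 79.38435363769531)[ WARN:0@0.413] global loadsave.cpp:1063 imwrite_ Unsupported depth image for selected encoder is fallbacked to CV_8U.
```

```bash
python3 -c "
import cv2,numpy as np
im=cv2.imread('pics/c1.png');cv2.imwrite('pics/c1z.png',cv2.resize(im[0:200,90:410],None,fx=2.5,fy=2.5,interpolation=cv2.INTER_CUBIC))"
```

```text
(no output)
```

View pics/c1z.png

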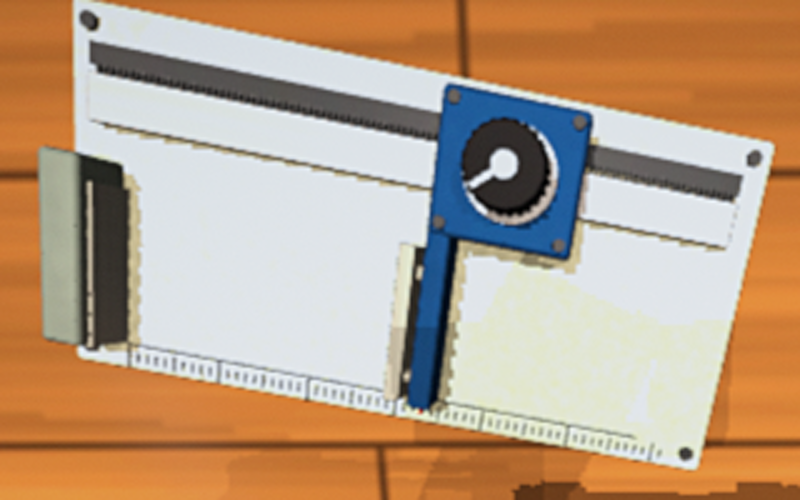

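```bash
cat > m4.py <<'E'
from h import *
P=np.load('c1.npz')['P']; q=P.reshape(-1,3); q=q[~np.isnan(q[:,0])]
for deg in [10.5]:
    a=np.radians(deg); by=np.array([np.sin(a),np.cos(a)]);bx=np.array([np.cos(a),-np.sin(a)])
    r=q[:,:2]-[.5237,-.145]; x=r@bx;y=r@by;zz=q[:,2]
    for nm,(y0,y1),(z0,z1) in [('stop',(.1,.2),(.025,.07)),('slide',(-.06,.03),(.025,.056))]:
        s=(x>-.07)&(x<-.005)&(y>y0)&(y<y1)&(zz>z0)&(zz<z1)
        for b in np.arange(y0,y1,.004):
            t=s&(y>=b)&(y<b+.004)
            if t.sum()>5: print(nm,round(b,3),t.sum(),np.percentile(zz[t],[10,50,90]).round(4))
E
python3 m4.py
```

```text
stop 0.148 756 [0.0286 0.0411 0.0511]
stop 0.152 309 [0.0514 0.0561 0.0579]
stop 0.156 184 [0.0566 0.0574 0.0585]
stop 0.16 182 [0.0565 0.0574 0.0585]
stop 0.164 173 [0.0563 0.0573 0.0583]
stop 0.168 124 [0.0563 0.0571 0.058 ]
slide -0.028 160 [0.0279 0.0386 0.0478]
slide -0.024 168 [0.0481 0.0493 0.0503]
slide -0.02 160 [0.0483 0.0494 0.0503]
slide -0.016 126 [0.0479 0.0491 0.05  ]
slide -0.012 26 [0.0366 0.0388 0.0401]
slide -0.008 287 [0.0309 0.0457 0.0481]
slide -0.004 155 [0.0463 0.0473 0.0484]
slide 0.0 18 [0.0457 0.0467 0.0475]
```

arm_command:
  motion:
    - [[4,-35,2],[0,0,0],0]
    - [[4,-39,2],[0,0,0],0]
    - [[4,-39,2],[0,0,0],0]
    - [[4,-39,2],[0,0,0],0]
    - [[4,-39,2],[0,0,0],0]
    - [[4,-39,2],[0,0,0],0]
    - [[0,-39,2],[0,0,0],0]
    - [[0,-39,2],[0,0,0],0]

```text
time: 3.6
position: [0.4516, 0.0753, 0.2807]
tool_rot: [3.141, 0.005, 0.001]
ft_force: [0.1, 0.2, -0.4]
grip_width: 0.999
```

arm_command:
  motion:
    - [[0,-39,2],[0,0,0],0]
    - [[0,-39,2],[0,0,0],0]
    - [[0,-39,2],[0,0,0],0]
    - [[0,-39,2],[0,0,0],0]
    - [[0,-39,2],[0,0,0],0]
    - [[0,-39,2],[0,0,0],0]
    - [[0,0,0],[0,0,0],0]

```text
time: 4.18
position: [0.4482, 0.3162, 0.2678]
tool_rot: [-3.134, -0.024, 0.006]
ft_force: [-1.4, -0.9, 0.4]
grip_width: 0.999
```

```bash
python3 w.py c2 bone_mid
```

```text
[0.44818291 0.31621962 0.26782956] 4.1833
bone_mid 0.98 [0.3038 0.2599 0.0394]
bone_mid 0.9 [0.5361 0.3351 0.0359]
```

View pics/c2.png

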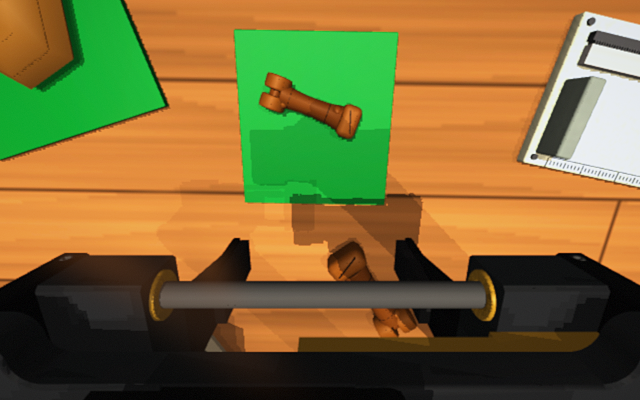

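The small bone is on the mat at (310,105), with its knuckles at (272,90) and its block at (350,122). The big look-alike lies below, half hidden behind the gripper at (370,290).

```bash
cat > m5.py <<'E'
from h import *
import sys
P=np.load(sys.argv[1]+'.npz')['P']; q=P.reshape(-1,3); q=q[~np.isnan(q[:,0])]
cx,cy=float(sys.argv[2]),float(sys.argv[3]); zb=float(sys.argv[4])
q=q[(np.hypot(q[:,0]-cx,q[:,1]-cy)<.09)&(q[:,2]>zb+.008)&(q[:,2]<zb+.05)]
(c,s,a)=cv2.minAreaRect(q[:,:2].astype(np.float32)); 
u=np.linalg.svd(q[:,:2]-q[:,:2].mean(0),full_matrices=False)[2][0]
if u[1]<0:u=-u
v=np.array([u[1],-u[0]])
print(len(q),'rect',np.round(c,4),np.round(s,4),a,'pca dir',u.round(4),'deg x/y',np.degrees(np.arctan2(u[0],u[1])).round(2))
t=(q[:,:2]-c)@u; w=(q[:,:2]-c)@v
print('t',t.min().round(4),t.max().round(4))
for b in np.arange(-.066,.066,.011):
    k=(t>=b)&(t<b+.011)
    if k.sum()>3: print(round(b+.0055,4),k.sum(),'w',w[k].min().round(4),w[k].max().round(4),'ztop',np.percentile(q[k,2],95).round(4))
E
python3 m5.py c2 .536 .335 .010
```

```text
2646 rect [0.5355 0.3311] [0.124  0.0408] 70.68978881835938 pca dir [0.3377 0.9412] deg x/y 19.74
t -0.0621 0.0619
-0.0605 154 w -0.0191 0.0188 ztop 0.0413
-0.0495 305 w -0.02 0.0197 ztop 0.0426
-0.0385 257 w -0.0186 0.0182 ztop 0.041
-0.0275 203 w -0.0142 0.0139 ztop 0.0396
-0.0165 181 w -0.0121 0.0117 ztop 0.038
-0.0055 175 w -0.0118 0.0111 ztop 0.0369
0.0055 173 w -0.0114 0.0109 ztop 0.0369
0.0165 186 w -0.0122 0.0113 ztop 0.0374
0.0275 242 w -0.0193 0.0188 ztop 0.0389
0.0385 346 w -0.0203 0.0201 ztop 0.041
0.0495 309 w -0.0207 0.02 ztop 0.0418
0.0605 115 w -0.0205 0.0186 ztop 0.0378
```

arm_command:
  motion:
    - [[29,-5,0],[0,0,0],0]
    - [[29,-5,0],[0,0,0],0]
    - [[29,-5,0],[0,0,0],0]
    - [[0,0,10],[0,0,-7],0]
    - [[0,0,10],[0,0,-7],0]
    - [[0,0,10],[0,0,-7],0]
    - [[0,0,10],[0,0,-7],0]
    - [[0,0,10],[0,0,-7],0]

```text
time: 4.95
position: [0.54, 0.3197, 0.2181]
tool_rot: [2.992, 0.951, 0.0]
ft_force: [-0.4, -0.5, 0.5]
grip_width: 0.999
```

arm_command:
  motion:
    - [[0,0,10],[0,0,-7],0]
    - [[0,0,10],[0,0,-7],0]
    - [[0,0,10],[0,0,-7],0]
    - [[0,0,10],[0,0,-7],0]
    - [[0,0,10],[0,0,-7],0]
    - [[0,0,0],[0,0,0],0]
    - [[0,0,0],[0,0,0],0]

```text
time: 5.53
position: [0.5395, 0.3201, 0.1681]
tool_rot: [2.577, 1.795, -0.002]
ft_force: [0.5, 0.2, 0.5]
grip_width: 1.001
```

```bash
cat > go.py <<'E'
from h import *
import sys
# target x y z, world direction for tool-y (dx,dy)
tx,ty,tz,dx,dy=map(float,sys.argv[1:6])
s=ctrl.get_state(); Rm=R.from_rotvec(s['tool_rot']).as_matrix()
print('t',s['time'],'pos',s['position'].round(4),'q',s['joint_positions'].round(2),'F',s['ft_force'].round(2),'M',s['torque'].round(2),'g',s['grip_width'])
print('tooly',Rm[:,1].round(4),'toolz',Rm[:,2].round(4))
d=np.array([dx,dy,0]);d/=np.linalg.norm(d)
if d@Rm[:,1]<0:d=-d
zt=np.array([0,0,-1.]); Rt=np.stack([np.cross(d,zt),d,zt],1)
print('shift mm (now axes)',(Rm.T@(np.array([tx,ty,tz])-s['position'])*1000).round(1),'turn deg',np.degrees(R.from_matrix(Rm.T@Rt).as_rotvec()).round(2),'shift in target axes',(Rt.T@(np.array([tx,ty,tz])-s['position'])*1000).round(1))
E
python3 w.py c3; python3 go.py .5355 .3311 .027 .941 -.338; python3 m5.py c3 .5355 .3311 .010
```

```text
[0.53950251 0.32011562 0.16807956] 5.5333
t 5.5833 pos [0.5396 0.3209 0.1688] q [ 0.27  0.59 -1.18  1.57  0.56  1.36 -1.32] F [-0.2  -0.84 -0.14] M [-0.05 -0.09  0.  ] g 1.0021159576506125
tooly [ 9.382e-01 -3.462e-01  9.000e-04] toolz [ 6.0e-04 -1.1e-03 -1.0e+00]
shift mm (now axes) [  8.3  -7.5 141.8] turn deg [ 0.05  0.05 -0.5 ] shift in target axes [  8.2  -7.3 141.8]
3939 rect [0.5362 0.3321] [0.1215 0.0405] 70.2901611328125 pca dir [0.3326 0.9431] deg x/y 19.43
t -0.0608 0.0608
-0.0605 157 w -0.0198 0.019 ztop 0.0415
-0.0495 415 w -0.0198 0.0196 ztop 0.0421
-0.0385 418 w -0.0193 0.0186 ztop 0.0405
-0.0275 293 w -0.0133 0.0133 ztop 0.0391
-0.0165 265 w -0.0119 0.0115 ztop 0.0374
-0.0055 240 w -0.0104 0.0106 ztop 0.0368
0.0055 255 w -0.0113 0.0107 ztop 0.0368
0.0165 272 w -0.0118 0.0119 ztop 0.0374
0.0275 322 w -0.0191 0.0186 ztop 0.0389
0.0385 508 w -0.0201 0.0205 ztop 0.041
0.0495 547 w -0.0199 0.0205 ztop 0.0415
0.0605 247 w -0.02 0.0197 ztop 0.0375
```

View pics/c3.png

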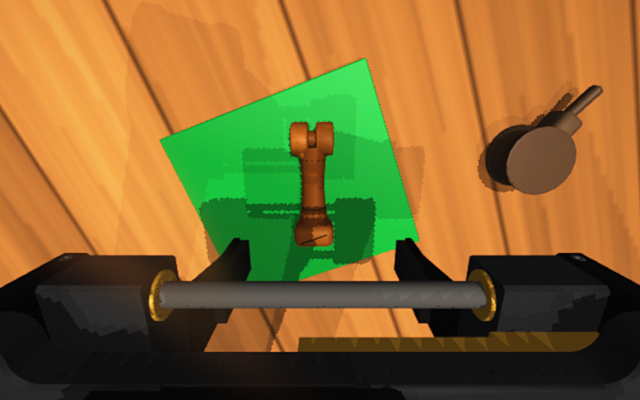

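arm_command:
  motion:
    - [[9,-7,30],[0,0,-0.5],0]
    - [[0,0,34],[0,0,0],0]
    - [[0,0,34],[0,0,0],0]
    - [[0,0,25],[0,0,0],0]
    - [[0,0,12],[0,0,0],0]
    - [[0,0,0],[0,0,0],0]

```text
time: 6.08
position: [0.5345, 0.3317, 0.0314]
tool_rot: [2.566, 1.811, -0.006]
ft_force: [0.2, -1.0, 0.0]
grip_width: 0.999
```

```bash
python3 go.py .536 .3318 .027 .941 -.338; python3 w.py c4
```

```text
t 6.0833 pos [0.5345 0.3317 0.0314] q [ 0.18  0.73 -1.06  1.68  0.69  1.16 -1.41] F [ 0.22 -0.99  0.03] M [-0.06 -0.05 -0.01] g 0.9993601846957385
tooly [ 0.9422 -0.3352 -0.0017] toolz [-0.0028 -0.0029 -1.    ]
shift mm (now axes) [0.6 1.4 4.4] turn deg [-0.1   0.21  0.17] shift in target axes [0.6 1.4 4.4]
[0.53449143 0.33168901 0.03142703] 6.0833
```

View pics/c4.png

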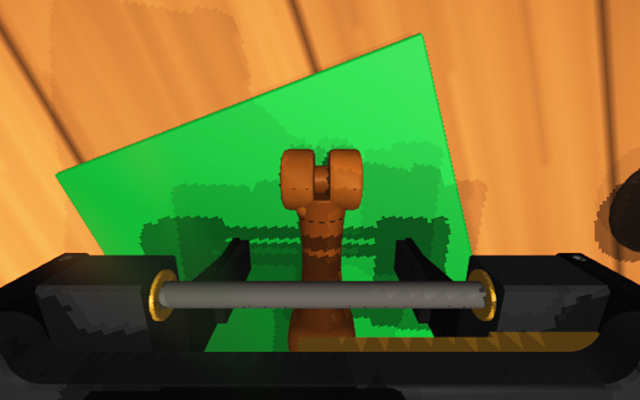

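The shaft is at (321,260), centred between the open fingers. I lower it 4 mm and grip.

arm_command:
  motion:
    - [[0.6,1.4,4],[0,0,0],0]
    - [[0,0,0],[0,0,0],0.6]
    - [[0,0,0],[0,0,0],0.9]
    - [[0,0,0],[0,0,0],1]
    - [[0,0,0],[0,0,0],1]
    - [[0,0,0],[0,0,0],1]
    - [[0,0,0],[0,0,0],1]
  force: 20

```text
time: 6.72
position: [0.5368, 0.3336, 0.0297]
tool_rot: [2.565, 1.814, 0.0]
ft_force: [0.3, -0.6, 0.8]
grip_width: 0.631
```

```bash
python3 go.py .536 .3318 .027 .941 -.338
```

```text
t 6.7167 pos [0.5368 0.3336 0.0297] q [ 0.18  0.73 -1.06  1.68  0.69  1.16 -1.41] F [ 0.3  -0.58  0.81] M [-0.04 -0.09  0.03] g 0.6312032673103777
tooly [ 9.428e-01 -3.335e-01  3.000e-04] toolz [ 3.e-04  0.e+00 -1.e+00]
shift mm (now axes) [-1.9 -0.2  2.7] turn deg [ 0.01 -0.01  0.28] shift in target axes [-1.9 -0.2  2.7]
```

Still closing (opening 0.63); give it more time.

arm_command:
  motion:
    - [[0,0,2],[0,0,0],1]
    - [[0,0,0],[0,0,0],1]
    - [[0,0,0],[0,0,0],1]
    - [[0,0,0],[0,0,0],1]
    - [[0,0,0],[0,0,0],1]
    - [[0,0,0],[0,0,0],1]
    - [[0,0,0],[0,0,0],1]
    - [[0,0,0],[0,0,0],1]

```text
time: 7.38
position: [0.5364, 0.3336, 0.0274]
tool_rot: [-2.565, -1.814, 0.001]
ft_force: [-0.3, 1.2, -0.7]
grip_width: 0.252
```

arm_command:
  motion:
    - [[0,0,0],[0,0,0],1]
    - [[0,0,0],[0,0,0],1]
    - [[0,0,0],[0,0,0],1]

```text
time: 7.63
position: [0.5366, 0.3335, 0.0274]
tool_rot: [2.565, 1.814, -0.0]
ft_force: [-0.1, -0.1, -1.4]
grip_width: 0.249
```

arm_command:
  motion:
    - [[0,0,-15],[0,0,0],1]
    - [[0,0,-30],[0,0,0],1]
    - [[0,0,-30],[0,0,0],1]
    - [[0,0,-25],[0,0,0],1]
    - [[0,0,0],[0,0,0],1]

```text
time: 8.05
position: [0.539, 0.3362, 0.1343]
tool_rot: [2.565, 1.814, 0.015]
ft_force: [0.9, 1.0, -1.2]
grip_width: 0.252
```

```bash
python3 go.py .5033 -.0629 .11 .983 -.182; python3 w.py c5
```

```text
t 8.05 pos [0.539  0.3362 0.1343] q [ 0.23  0.63 -1.15  1.59  0.6   1.3  -1.35] F [ 0.85  1.02 -1.22] M [ 0.14 -0.12 -0.01] g 0.2519730763993015
tooly [ 0.9428 -0.3333  0.0058] toolz [ 0.0079  0.0051 -1.    ]
shift mm (now axes) [-388.3   99.2   22. ] turn deg [ 0.36 -0.4  -8.98] shift in target axes [-398.9   37.6   24.3]
[0.53899051 0.33619853 0.13431325] 8.05
```

View pics/c5.png

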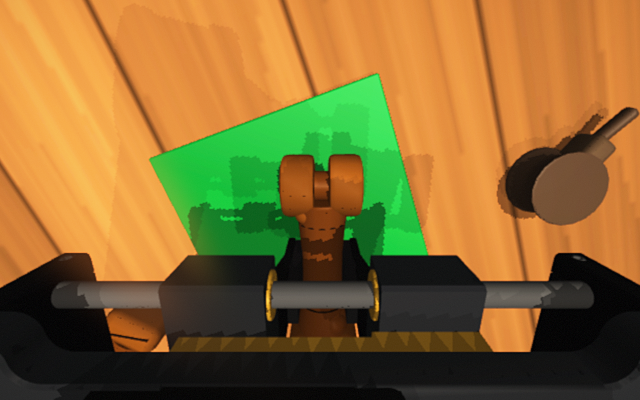

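The bone is held by its shaft in the air at (321,240), knuckles at (321,185). Now I carry it to above the lane.

arm_command:
  motion:
    - [[-20,5,0],[0,0,0],1]
    - [[-37,9,0],[0,0,0],1]
    - [[-37,9,0],[0,0,0],1]
    - [[-37,9,0],[0,0,0],1]
    - [[-37,9,0],[0,0,0],1]
    - [[-37,10,0],[0,0,0],1]
    - [[-37,10,0],[0,0,0],1]
    - [[-37,10,0],[0,0,0],1]

```text
time: 8.77
position: [0.5093, 0.0445, 0.1266]
tool_rot: [-2.565, -1.814, 0.003]
ft_force: [0.6, -0.0, -2.0]
grip_width: 0.251
```

arm_command:
  motion:
    - [[-37,10,0],[0,0,0],1]
    - [[-37,10,0],[0,0,0],1]
    - [[-25,6,0],[0,0,0],1]
    - [[-10,2,0],[0,0,-4.5],1]
    - [[0,0,0],[0,0,-4.5],1]
    - [[0,0,0],[0,0,0],1]
    - [[0,0,0],[0,0,0],1]

```text
time: 9.35
position: [0.5, -0.0652, 0.127]
tool_rot: [-2.416, -2.006, 0.001]
ft_force: [-0.1, 1.0, -2.2]
grip_width: 0.249
```

```bash
python3 go.py .5033 -.0629 .036 .983 -.182; python3 w.py d1
```

```text
t 9.35 pos [ 0.5    -0.0652  0.127 ] q [ 1.24  0.38 -1.34  1.91  0.4   1.17 -0.43] F [-0.14  1.01 -2.19] M [ 0.02 -0.08  0.  ] g 0.24866713294826404
tooly [ 0.9829 -0.184  -0.0011] toolz [-1.1e-03  3.0e-04 -1.0e+00]
shift mm (now axes) [ 2.9  2.9 91. ] turn deg [-0.07 -0.   -0.11] shift in target axes [ 2.9  2.8 91. ]
[ 0.50004166 -0.06521632  0.12700196] 9.35
```

View pics/d1.png

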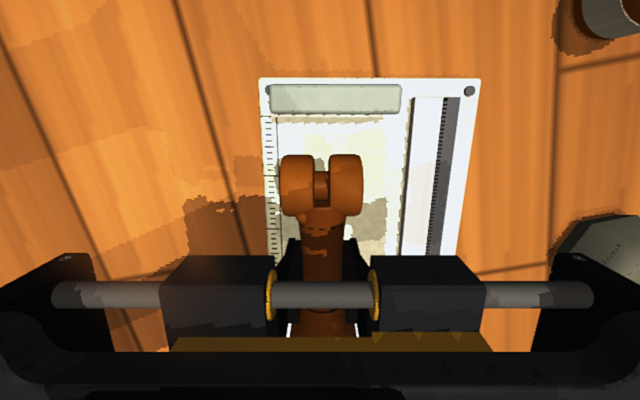

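The bone is above the lane, with the stop at (335,99) and the scale at (268,200). I check the stop and bone coordinates in this view.

```bash
cat > m6.py <<'E'
from h import *
import sys
z=np.load(sys.argv[1]+'.npz');P=z['P'];im=z['im']; q=P.reshape(-1,3); q=q[~np.isnan(q[:,0])]
a=np.radians(10.5); by=np.array([np.sin(a),np.cos(a)]);bx=np.array([np.cos(a),-np.sin(a)])
r=q[:,:2]-[.5237,-.145]; x=r@bx;y=r@by;zz=q[:,2]
s=(zz>.054)&(zz<.062)&(y>.13)&(y<.19)&(x>-.1)&(x<.03)
print('stop top',cv2.minAreaRect(q[s][:,:2].astype(np.float32)),'bx',np.percentile(x[s],[1,99]).round(4),'by',np.percentile(y[s],[1,99]).round(4))
s=(zz>.025)&(zz<.05)&(y>.13)&(y<.19)&(x>-.1)&(x<.03); print('face', np.percentile(y[s],[5,50,95]).round(4) if s.any() else None)
zlo=float(sys.argv[2]); s=(zz>zlo)&(zz<zlo+.03)&(y>.05)&(y<.146)&(abs(x+.035)<.035); print('bone front',np.percentile(x[s],[1,99]).round(4),np.percentile(y[s],[1,99]).round(4),zz[s].min(),zz[s].max())
E
python3 m6.py d1 .11
```

```text
stop top ((0.5261488556861877, 0.019676953554153442), (0.01973712630569935, 0.09183716028928757), 79.40825653076172) bx [-0.0721  0.0166] by [0.1525 0.1722]
face [0.1503 0.1514 0.1525]
bone front [-0.0561 -0.0177] [0.0518 0.1334] 0.11142207922123573 0.1399994051809972
```

arm_command:
  motion:
    - [[2,4,20],[0,0,0],1]
    - [[0,0,25],[0,0,0],1]
    - [[0,0,20],[0,0,0],1]
    - [[0,0,14],[0,0,0],1]
    - [[0,0,6],[0,0,0],1]
    - [[0,0,0],[0,0,0],1]
    - [[0,0,0],[0,0,0],1]

```text
time: 9.98
position: [0.5055, -0.0635, 0.0431]
tool_rot: [2.414, 2.01, 0.001]
ft_force: [-0.1, 0.8, -1.8]
grip_width: 0.252
```

```bash
python3 go.py .5033 -.0629 .036 .983 -.182; python3 w.py d2; python3 m6.py d2 .03
```

```text
t 9.9833 pos [ 0.5055 -0.0635  0.0431] q [ 1.09  0.49 -1.19  1.97  0.53  1.04 -0.53] F [-0.09  0.75 -1.85] M [-0.03 -0.16 -0.03] g 0.25154447960256704
tooly [ 9.834e-01 -1.813e-01  6.000e-04] toolz [ 7.e-04  2.e-04 -1.e+00]
shift mm (now axes) [ 0.2 -2.2  7.1] turn deg [ 0.03 -0.02  0.04] shift in target axes [ 0.2 -2.2  7.1]
[ 0.50547644 -0.06347742  0.04305711] 9.9833
stop top ((0.5240035653114319, 0.00879778154194355), (0.04224970564246178, 0.09187434613704681), 79.57628631591797) bx [-0.072   0.0162] by [0.1526 0.1722]
face [0.1331 0.1357 0.1519]
bone front [-0.0513 -0.0128] [0.0514 0.1361] 0.030007145668813157 0.05995872286321108
```

View pics/d2.png

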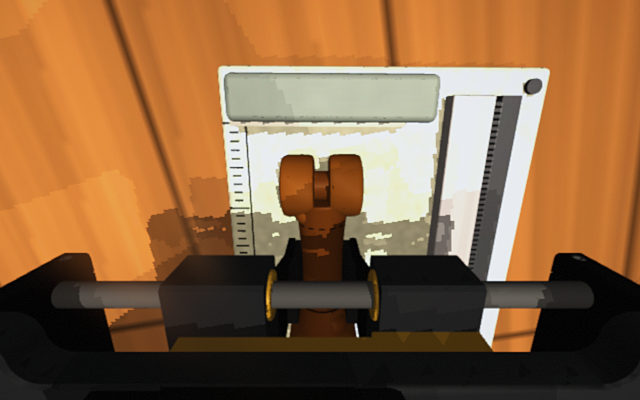

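The bone is centred under the stop at (321,180), short of the stop face. Now I lower it gently.

arm_command:
  motion:
    - [[0,0,2],[0,0,0],1]
    - [[0,0,2],[0,0,0],1]
    - [[0,0,1],[0,0,0],1]
    - [[0,0,1],[0,0,0],1]
    - [[0,0,0.5],[0,0,0],1]
    - [[0,0,0],[0,0,0],1]

```text
time: 10.53
position: [0.5049, -0.0641, 0.036]
tool_rot: [2.415, 2.009, -0.0]
ft_force: [-0.5, 0.7, -2.6]
grip_width: 0.251
```

arm_command:
  motion:
    - [[0,0,0.5],[0,0,0],1]
    - [[0,0,0.5],[0,0,0],1]
    - [[0,0,0],[0,0,0],1]

```text
time: 10.78
position: [0.5051, -0.064, 0.0353]
tool_rot: [2.415, 2.009, -0.001]
ft_force: [-0.8, -0.1, 2.3]
grip_width: 0.25
```

The wrist force changed sign to +2.3 N, so the bone is on the board. Release.

arm_command:
  motion:
    - [[0,0,0],[0,0,0],0.7]
    - [[0,0,0],[0,0,0],0.6]
    - [[0,0,0],[0,0,0],0.5]
    - [[0,0,0],[0,0,0],0.4]
    - [[0,0,0],[0,0,0],0.3]
    - [[0,0,0],[0,0,0],0.3]
    - [[0,0,0],[0,0,0],0.3]
    - [[0,0,0],[0,0,0],0.3]

```text
time: 11.45
position: [0.505, -0.0641, 0.035]
tool_rot: [2.415, 2.009, -0.0]
ft_force: [0.3, 0.7, -0.7]
grip_width: 0.677
```

arm_command:
  motion:
    - [[0,0,0],[0,0,0],0.2]
    - [[0,0,0],[0,0,0],0.2]
    - [[0,0,-10],[0,0,0],0.2]
    - [[0,0,-20],[0,0,0],0.1]
    - [[0,0,-30],[0,0,0],0]
    - [[0,0,-30],[0,0,0],0]
    - [[0,0,0],[0,0,0],0]

```text
time: 12.03
position: [0.5087, -0.0634, 0.1306]
tool_rot: [2.409, 2.006, 0.008]
ft_force: [1.0, 0.6, -0.1]
grip_width: 0.971
```

```bash
python3 go.py .5597 -.2027 .13 .983 -.182; python3 w.py d3 knob_grip bone_mid; python3 m6.py d3 .03;python3 m5.py d3 .505 -.065 .018; python3 - <<'E'
from h import *
im,_=optics.get_image('side'); cv2.imwrite('pics/d3s.png',cv2.resize(im[150:260,240:420],None,fx=4,fy=4))
E
```

```text
t 12.0333 pos [ 0.5087 -0.0634  0.1306] q [ 1.22  0.37 -1.32  1.89  0.39  1.17 -0.42] F [ 1.04  0.57 -0.14] M [ 0.05 -0.22 -0.  ] g 0.9710506870009176
tooly [ 0.9834 -0.1812  0.0085] toolz [ 0.0082 -0.0019 -1.    ]
shift mm (now axes) [-127.8   75.4    1.3] turn deg [0.48 0.02 0.05] shift in target axes [-127.7   75.5    0.6]
[ 0.50869359 -0.06339618  0.13061642] 12.0333
knob_grip 0.71 [ 0.5639 -0.177   0.0556]
bone_mid 0.78 [ 0.5082 -0.0531  0.0441]
stop top ((0.5262096524238586, 0.019719891250133514), (0.019880788400769234, 0.09173737466335297), 79.0122299194336) bx [-0.0719  0.0168] by [0.153  0.1719]
face [0.1306 0.1339 0.1516]
bone front [-0.0512 -0.0133] [0.0512 0.1352] 0.030128395098768884 0.05122539808038404
9200 rect [ 0.5347 -0.0665] [0.1798 0.1204] 86.9608383178711 pca dir [-0.0697  0.9976] deg x/y -4.0
t -0.0861 0.0935
-0.0605 73 w -0.0368 0.0282 ztop 0.0485
-0.0495 464 w -0.0609 0.0304 ztop 0.0502
-0.0385 853 w -0.0603 0.0515 ztop 0.0495
-0.0275 756 w -0.0559 0.0557 ztop 0.0475
-0.0165 669 w -0.0471 0.0586 ztop 0.0454
-0.0055 645 w -0.0431 0.0598 ztop 0.0447
0.0055 606 w -0.0402 0.0603 ztop 0.0446
0.0165 592 w -0.0372 0.0599 ztop 0.045
0.0275 590 w -0.0358 0.0581 ztop 0.0464
0.0385 702 w -0.0395 0.0548 ztop 0.0492
0.0495 761 w -0.0382 0.0043 ztop 0.0495
0.0605 460 w -0.036 0.0041 ztop 0.0478
0.0715 431 w -0.0116 0.0344 ztop 0.058
```

View pics/d3.png

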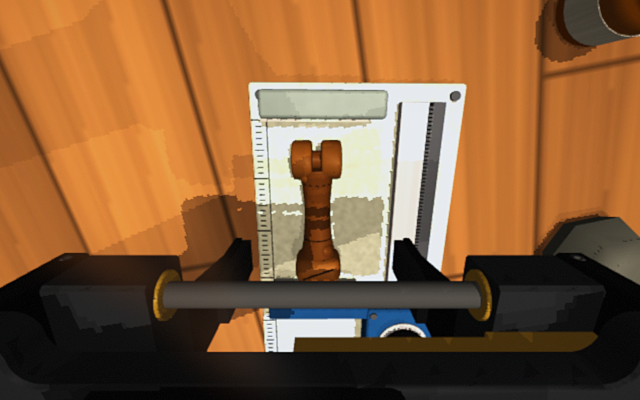

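View pics/d3s.png

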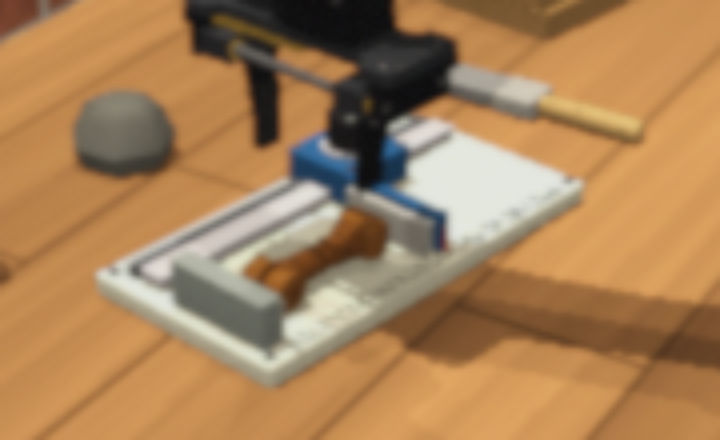

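The bone lies along the lane, tip about 15 mm from the stop and clear of the slide face; the side view agrees. Now I look at the knob from behind it.

arm_command:
  motion:
    - [[-38,14,-2],[0,0,0],0]
    - [[-38,14,-2],[0,0,0],0]
    - [[-38,14,-2],[0,0,0],0]
    - [[-38,14,-2],[0,0,0],0]
    - [[-38,14,-2],[0,0,0],0]
    - [[-25,5,0],[0,0,0],0]
    - [[0,0,0],[0,0,0],0]
    - [[0,0,0],[0,0,0],0]

```text
time: 12.9
position: [0.5385, -0.2904, 0.1331]
tool_rot: [-2.416, -2.003, 0.0]
ft_force: [0.0, 1.4, -0.5]
grip_width: 1.004
```

```bash
python3 go.py .5597 -.2027 .0715 .983 -.182; python3 w.py e1 knob_grip; cat > m7.py <<'E'
from h import *
import sys
z=np.load(sys.argv[1]+'.npz');P=z['P'];q=P.reshape(-1,3); q=q[~np.isnan(q[:,0])]
kx,ky=map(float,sys.argv[2:4])
k=q[(q[:,2]>.074)&(q[:,2]<.09)&(np.hypot(q[:,0]-kx,q[:,1]-ky)<.035)]
print('knob top',len(k),np.median(k,0).round(4),cv2.minEnclosingCircle(k[:,:2].astype(np.float32)))
k=k[k[:,2]>.080]; print(len(k),cv2.minEnclosingCircle(k[:,:2].astype(np.float32)))
a=np.radians(10.5); by=np.array([np.sin(a),np.cos(a)]);bx=np.array([np.cos(a),-np.sin(a)])
r=q[:,:2]-[.5237,-.145]; x=r@bx;y=r@by;zz=q[:,2]
def prof(nm,sel):
    print(nm,sel.sum(),'bx',np.percentile(x[sel],[1,99]).round(4),'by',np.percentile(y[sel],[1,3,50,97,99]).round(4))
for nm,s in [('blue arm',(zz>.046)&(zz<.056)&(x>-.075)&(x<-.0)&(y>-.06)&(y<.05)),('bone',(zz>.024)&(zz<.06)&(x>-.06)&(x<-.01)&(y>.02)&(y<.145)),('stop',(zz>.03)&(x>-.07)&(x<0)&(y>.146)&(y<.19))]:
    if s.sum()>9: prof(nm,s)
E
python3 m7.py e1 .5597 -.2027
```

```text
t 12.9 pos [ 0.5385 -0.2904  0.1331] q [ 1.31  0.58 -1.15  1.65  0.55  1.28 -0.12] F [ 0.01  1.39 -0.46] M [ 0.01 -0.07  0.05] g 1.004217588580696
tooly [ 0.9827 -0.1851 -0.0027] toolz [-0.0023  0.0026 -1.    ]
shift mm (now axes) [90.   4.7 61.7] turn deg [-0.15 -0.12 -0.18] shift in target axes [90.1  4.8 61.6]
[ 0.53853606 -0.29038921  0.13305767] 12.9
knob_grip 0.75 [ 0.5595 -0.1998  0.0815]
knob top 3063 [ 0.5603 -0.2017  0.0813] ((0.5600821375846863, -0.20212268829345703), 0.020062413066625595)
2810 ((0.5603346824645996, -0.20206694304943085), 0.01889098435640335)
blue arm 3319 bx [-0.0739 -0.0008] by [-0.0241 -0.0239 -0.0148  0.      0.0004]
```

View pics/e1.png

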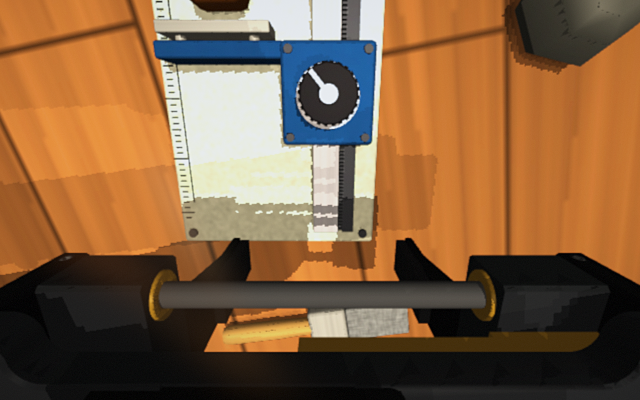

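The knob is at (328,93), its white mark pointing up-left. In world coordinates its centre is at (0.5603, -0.2020), top 0.0815, matching the expected geometry. I move over it and descend.

arm_command:
  motion:
    - [[30,2,0],[0,0,0],0]
    - [[30,2,0],[0,0,0],0]
    - [[30,1,10],[0,0,0],0]
    - [[0,0,20],[0,0,0],0]
    - [[0,0,16],[0,0,0],0]
    - [[0,0,8],[0,0,0],0]
    - [[0,0,0],[0,0,0],0]
    - [[0,0,0],[0,0,0],0]

```text
time: 13.67
position: [0.5604, -0.2021, 0.0806]
tool_rot: [-2.415, -2.008, 0.001]
ft_force: [0.4, -1.0, 0.7]
grip_width: 0.993
```

```bash
python3 go.py .5603 -.2021 .0715 .983 -.182; python3 w.py e2
```

```text
t 13.6667 pos [ 0.5604 -0.2021  0.0806] q [ 1.16  0.6  -1.12  1.74  0.58  1.18 -0.3 ] F [ 0.4  -1.01  0.74] M [-0.05 -0.12 -0.  ] g 0.9926957599022294
tooly [ 0.9832 -0.1828 -0.0012] toolz [-1.2e-03  2.0e-04 -1.0e+00]
shift mm (now axes) [ 0.  -0.1  9.1] turn deg [-0.07 -0.   -0.04] shift in target axes [ 0.  -0.1  9.1]
[ 0.56040403 -0.2021273   0.08059417] 13.6667
```

View pics/e2.png

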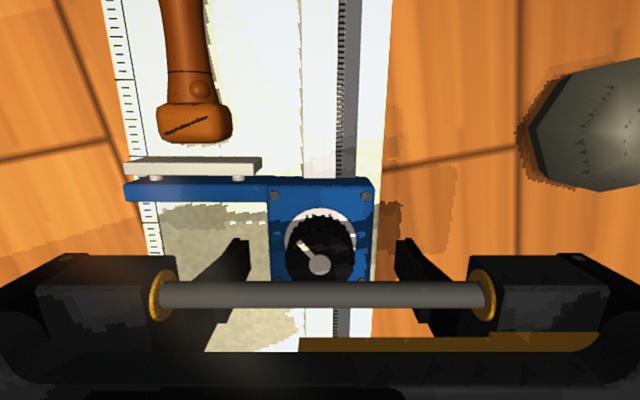

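The knob is centred between the fingers at (321,250), and the bone's block end at (195,125) is clear of the sprung face. I descend 9 mm and grip.

arm_command:
  motion:
    - [[0,0,5],[0,0,0],0.3]
    - [[0,0,4],[0,0,0],0.5]
    - [[0,0,0],[0,0,0],1]
    - [[0,0,0],[0,0,0],1]
    - [[0,0,0],[0,0,0],1]
    - [[0,0,0],[0,0,0],1]
    - [[0,0,0],[0,0,0],1]
    - [[0,0,0],[0,0,0],1]
  force: 35

```text
time: 14.38
position: [0.561, -0.2015, 0.0722]
tool_rot: [2.415, 2.009, 0.0]
ft_force: [0.9, 0.3, 0.6]
grip_width: 0.476
```

arm_command:
  motion:
    - [[0,0,0],[0,0,0],1]
    - [[0,0,0],[0,0,0],1]
    - [[0,0,0],[0,0,0],1]
    - [[0,0,0],[0,0,0],1]
    - [[0,0,0],[0,0,0],1]

```text
time: 14.8
position: [0.5593, -0.2012, 0.072]
tool_rot: [-2.413, -2.008, 0.005]
ft_force: [-5.0, 1.3, 4.0]
grip_width: 0.43
```

```bash
python3 go.py .5603 -.2021 .0715 .983 -.182
```

```text
t 14.8 pos [ 0.5593 -0.2012  0.072 ] q [ 1.16  0.61 -1.11  1.74  0.59  1.17 -0.31] F [-4.97  1.28  3.98] M [0.19 1.16 0.02] g 0.42950457729781366
tooly [ 0.9833 -0.1818 -0.0039] toolz [-0.0039  0.     -1.    ]
shift mm (now axes) [-0.7  1.1  0.5] turn deg [-0.22  0.04  0.02] shift in target axes [-0.7  1.1  0.5]
```

arm_command:
  motion:
    - [[0,-1.5,0],[0,0,0],1]
    - [[1.26,-0.07,0],[0,0,6],1]
    - [[1.24,-0.2,0],[0,0,6],1]
    - [[1.21,-0.33,0],[0,0,6],1]
    - [[1.17,-0.45,0],[0,0,6],1]
    - [[0,0,0],[0,0,0],1]

```text
time: 15.3
position: [0.5597, -0.196, 0.072]
tool_rot: [2.782, 1.46, -0.001]
ft_force: [-1.5, 1.1, 1.4]
grip_width: 0.431
```

```bash
python3 go.py .5603 -.2021 .0715 .983 -.182; python3 w.py e3; python3 m7.py e3 .5603 -.2
```

```text
t 15.3 pos [ 0.5597 -0.196   0.072 ] q [ 1.1   0.56 -1.03  1.75  0.52  1.14 -0.69] F [-1.47  1.13  1.4 ] M [ 0.27  0.56 -0.08] g 0.4311554591645875
tooly [ 8.231e-01 -5.680e-01 -3.000e-04] toolz [-8.e-04 -6.e-04 -1.e+00]
shift mm (now axes) [-4.7  4.   0.5] turn deg [ -0.03   0.05 -24.12] shift in target axes [-5.9  1.7  0.5]
[ 0.55970171 -0.19596416  0.07202643] 15.3
knob top 3548 [ 0.566  -0.1904  0.0812] ((0.566521942615509, -0.18923306465148926), 0.029972799122333527)
2875 ((0.566521942615509, -0.18923306465148926), 0.029972799122333527)
blue arm 5204 bx [-0.0732 -0.0011] by [-0.0179 -0.0164  0.0044  0.0421  0.0456]
bone 13487 bx [-0.05   -0.0116] by [0.0211 0.0231 0.094  0.1293 0.1314]
stop 113 bx [-0.0611 -0.0495] by [0.1495 0.1497 0.1504 0.1513 0.1514]
```

View pics/e3.png

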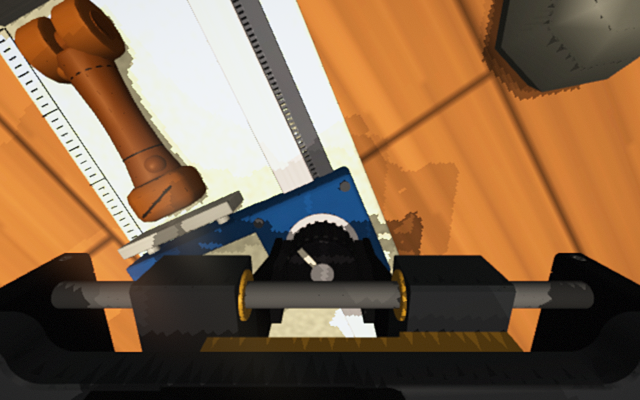

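The knob turns and the slide follows: the face at (180,230) is now about 5 mm from the bone's block end, and the jaws hold the knob at (321,260). I continue.

arm_command:
  motion:
    - [[1.3,-0.68,0],[0,0,7],1]
    - [[1.21,-0.83,0],[0,0,7],1]
    - [[1.1,-0.97,0],[0,0,7],1]
    - [[0.97,-1.1,0],[0,0,7],1]
    - [[0.83,-1.21,0],[0,0,7],1]
    - [[0.68,-1.3,0],[0,0,7],1]
    - [[0.51,-1.37,0],[0,0,7],1]
    - [[0.34,-1.43,0],[0,0,7],1]

```text
time: 16.02
position: [0.5613, -0.1835, 0.072]
tool_rot: [-3.14, 0.015, 0.001]
ft_force: [-1.8, 2.4, 2.5]
grip_width: 0.427
```

```bash
python3 go.py .5603 -.2021 .0715 .983 -.182; python3 w.py e4; python3 m7.py e4 .5603 -.2;  python3 - <<'E'
from h import *
for n in ['side','scene']:
    im,_=optics.get_image(n); cv2.imwrite(f'pics/e4{n}.png',cv2.resize(im[150:260,240:420] if n=='side' else im[165:275,190:390],None,fx=4,fy=4))
E
```

```text
t 16.0167 pos [ 0.5613 -0.1835  0.072 ] q [ 0.96  0.47 -0.84  1.76  0.39  1.09 -1.59] F [-1.84  2.38  2.5 ] M [0.61 0.55 0.18] g 0.42681963900835523
tooly [-0.0098 -1.     -0.0011] toolz [-6.0e-04  1.1e-03 -1.0e+00]
shift mm (now axes) [-0.9 18.6  0.5] turn deg [-8.000e-02 -1.000e-02 -8.007e+01] shift in target axes [-18.5   2.4   0.5]
[ 0.56133772 -0.18348311  0.07201602] 16.0167
knob top 3255 [ 0.5708 -0.1876  0.0811] ((0.5648252964019775, -0.19137442111968994), 0.02557605504989624)
2641 ((0.5665109157562256, -0.19117513298988342), 0.02531273663043976)
bone 606 bx [-0.0478 -0.0102] by [0.0871 0.088  0.1021 0.1224 0.1247]
stop 435 bx [-0.0105 -0.0002] by [0.1492 0.1495 0.1522 0.1603 0.1608]
```

View pics/e4.png

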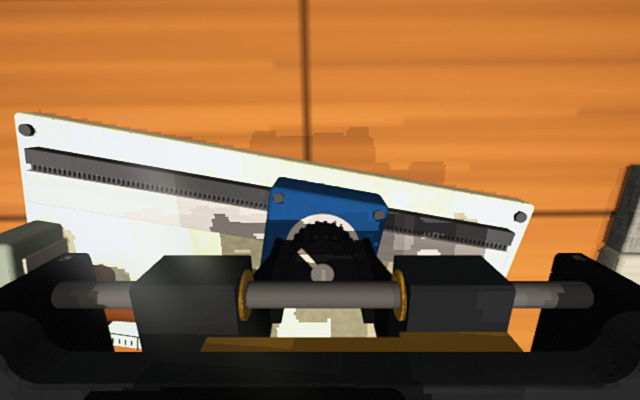

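View pics/e4side.png

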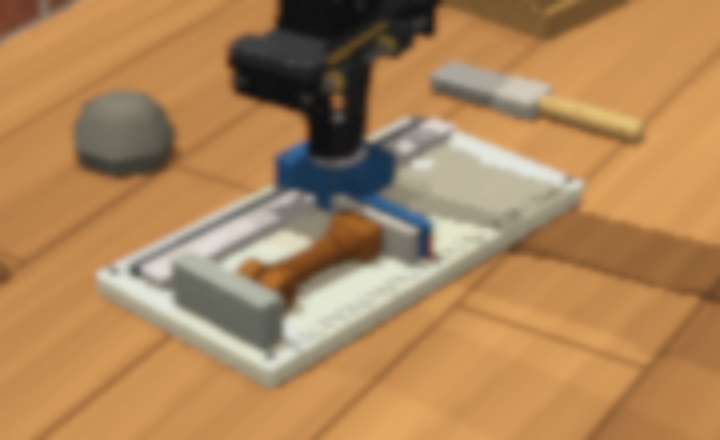

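View pics/e4scene.png

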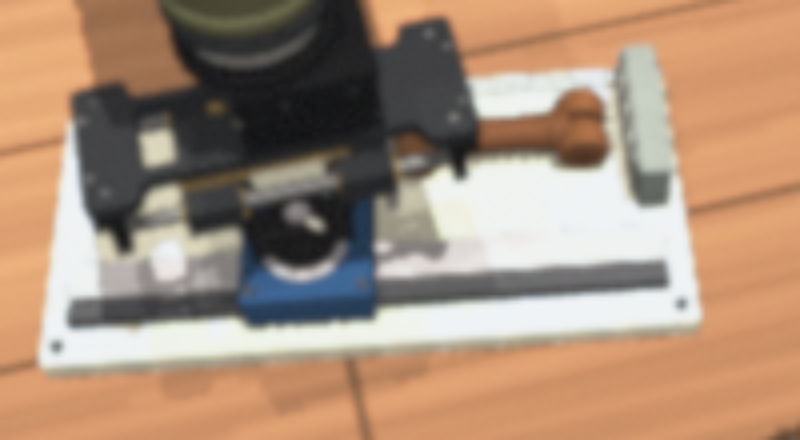

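The scene crop shows the bone tip near the stop with a gap of about 10 mm still open. The torque so far is just friction, about 0.18 N m. I go 28° more.

arm_command:
  motion:
    - [[0.15,-1.29,0],[0,0,7],1]
    - [[0,-1.3,0],[0,0,7],1]
    - [[-0.17,-1.29,0],[0,0,7],1]
    - [[-0.33,-1.26,0],[0,0,7],1]

```text
time: 16.5
position: [0.5626, -0.1772, 0.072]
tool_rot: [-3.043, 0.77, 0.0]
ft_force: [-1.7, 5.2, 2.0]
grip_width: 0.423
```

```bash
python3 go.py .5603 -.2021 .0715 .983 -.182;  cat > sc.py <<'E'
from h import *
import sys
im,d=optics.get_image('scene'); cv2.imwrite(f'pics/{sys.argv[1]}.png',cv2.resize(im[165:275,190:390],None,fx=4,fy=4,interpolation=cv2.INTER_CUBIC))
M=[]
for _ in range(4):
    optics.get_image('scene'); s=ctrl.get_state(); M.append(np.r_[s['torque'],s['ft_force']])
print('static M,F',np.mean(M,0).round(3),'std',np.std(M,0).round(3))
E
python3 sc.py e5
```

```text
t 16.5 pos [ 0.5626 -0.1772  0.072 ] q [ 0.88  0.43 -0.75  1.77  0.33  1.07 -2.05] F [-1.72  5.21  2.01] M [1.29 0.23 0.21] g 0.4230826420912716
tooly [-0.4756 -0.8796 -0.0026] toolz [ 4.0e-04  2.7e-03 -1.0e+00]
shift mm (now axes) [ 9.9 23.   0.4] turn deg [-0.09  0.14 72.09] shift in target axes [24.9 -2.3  0.5]
static M,F [ 1.446  0.284 -0.045 -1.446  5.666  1.996] std [0.039 0.028 0.026 0.378 0.162 0.121]
```

View pics/e5.png

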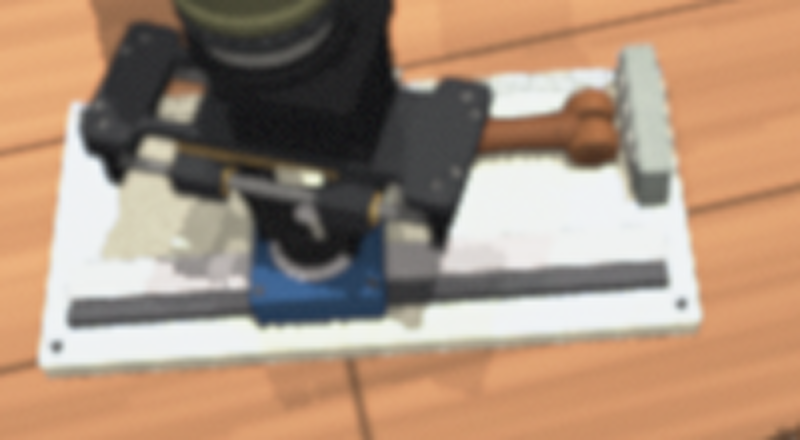

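arm_command:
  motion:
    - [[-0.5,-1.4,0],[0,0,0],1]
    - [[-0.2,-0.6,0],[0,0,3],1]
    - [[-0.2,-0.6,0],[0,0,3],1]

```text
time: 17.0
position: [0.5629, -0.1759, 0.072]
tool_rot: [-3.002, 0.924, 0.0]
ft_force: [-2.1, 4.3, 1.9]
grip_width: 0.427
```

```bash
python3 go.py .5603 -.2021 .0715 .983 -.182
```

```text
t 17.0 pos [ 0.5629 -0.1759  0.072 ] q [ 0.86  0.43 -0.73  1.77  0.32  1.07 -2.15] F [-2.13  4.33  1.91] M [1.13 0.34 0.27] g 0.4273255356350903
tooly [-0.5622 -0.827  -0.0011] toolz [ 2.0e-04  1.2e-03 -1.0e+00]
shift mm (now axes) [12.6 23.1  0.5] turn deg [-4.000e-02  6.000e-02  6.628e+01] shift in target axes [26.3 -2.2  0.5]
```

```bash
python3 sc.py e6; python3 - <<'E'
from h import *
im,_=optics.get_image('side'); cv2.imwrite('pics/e6s.png',cv2.resize(im[180:250,255:385],None,fx=6,fy=6,interpolation=cv2.INTER_CUBIC))
E
```

```text
static M,F [ 1.344  0.222 -0.036 -1.318  4.74   1.776] std [0.054 0.034 0.03  0.102 0.887 0.255]
```

View pics/e6.png

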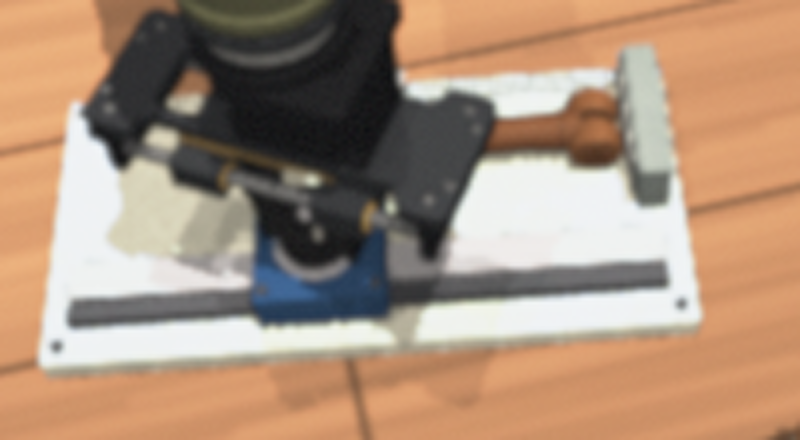

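View pics/e6s.png

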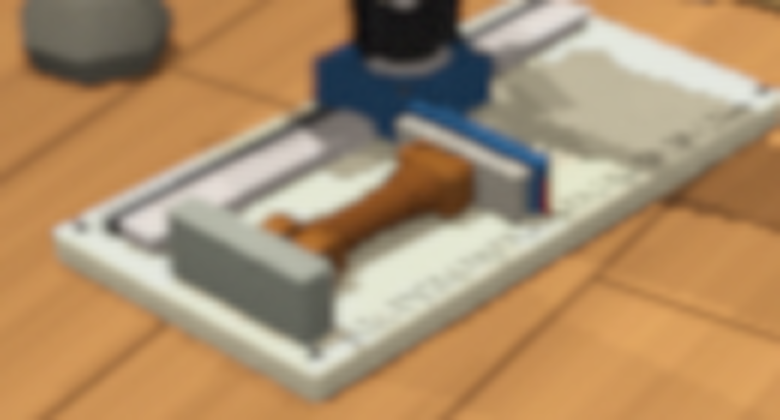

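It is hard to judge the remaining gap from here. I let go of the knob (friction holds the slide), unwind the wrist and look from above.

arm_command:
  motion:
    - [[0,0,0],[0,0,0],0.3]
    - [[0,0,0],[0,0,0],0]
    - [[0,0,0],[0,0,0],0]
    - [[0,0,0],[0,0,0],0]
    - [[0,0,0],[0,0,0],0]
    - [[0,0,-15],[0,0,0],0]
    - [[0,0,-25],[0,0,0],0]
    - [[0,0,-30],[0,0,-6],0]

```text
time: 17.97
position: [0.5612, -0.1769, 0.1412]
tool_rot: [3.045, -0.771, -0.005]
ft_force: [0.8, -0.1, -0.2]
grip_width: 0.938
```

arm_command:
  motion:
    - [[0,0,-20],[0,0,-7],0]
    - [[0,0,-20],[0,0,-7],0]
    - [[0,0,-20],[0,0,-7],0]
    - [[0,0,0],[0,0,-7],0]
    - [[0,0,0],[0,0,-7],0]
    - [[0,0,0],[0,0,-7],0]
    - [[0,0,0],[0,0,-7],0]
    - [[0,0,0],[0,0,-7],0]

```text
time: 18.63
position: [0.5626, -0.1773, 0.2021]
tool_rot: [3.048, 0.757, 0.0]
ft_force: [0.5, 0.7, 0.2]
grip_width: 1.003
```

arm_command:
  motion:
    - [[0,0,0],[0,0,-7],0]
    - [[0,0,0],[0,0,-7],0]
    - [[0,0,0],[0,0,-7],0]
    - [[0,0,0],[0,0,-7],0]
    - [[0,0,0],[0,0,-7],0]
    - [[0,0,0],[0,0,-7],0]
    - [[0,0,0],[0,0,-7],0]
    - [[0,0,0],[0,0,-3],0]

```text
time: 19.3
position: [0.5626, -0.1773, 0.202]
tool_rot: [2.409, 2.016, -0.0]
ft_force: [-0.1, -0.1, 0.0]
grip_width: 1.0
```

```bash
python3 go.py .51 -.22 .2 .983 -.182; python3 w.py f1
```

```text
t 19.3 pos [ 0.5626 -0.1773  0.202 ] q [ 1.16  0.43 -1.14  1.63  0.4   1.35 -0.21] F [-0.07 -0.13  0.04] M [ 0.05 -0.08 -0.02] g 1.0003481314666418
tooly [ 9.843e-01 -1.763e-01  2.000e-04] toolz [ 1.e-04 -6.e-04 -1.e+00]
shift mm (now axes) [-51.3 -44.3   2. ] turn deg [0.01 0.03 0.33] shift in target axes [-51.5 -44.    2. ]
[ 0.56261116 -0.17731504  0.20197713] 19.3
```

View pics/f1.png

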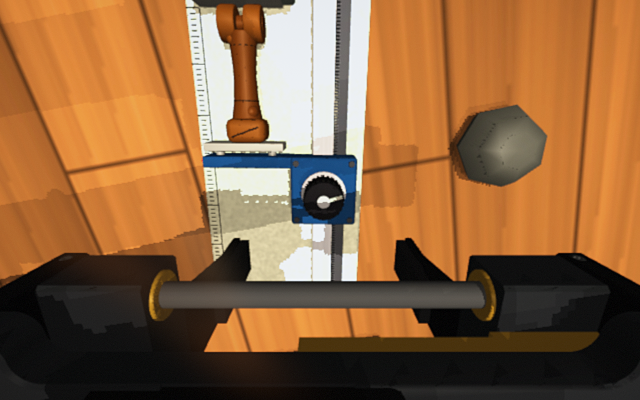

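The slide face (245,147) touches the block end, and the knuckles (240,20) are close to the stop. I measure the rest.

```bash
python3 m7.py f1 .5626 -.178; python3 - <<'E'
from h import *
im=cv2.imread('pics/f1.png'); cv2.imwrite('pics/f1z.png',cv2.resize(im[0:180,180:370],None,fx=3.3,fy=3.3,interpolation=cv2.INTER_CUBIC))
z=np.load('f1.npz');P=z['P'];q=P.reshape(-1,3); q=q[~np.isnan(q[:,0])]
a=np.radians(10.5); by=np.array([np.sin(a),np.cos(a)]);bx=np.array([np.cos(a),-np.sin(a)])
r=q[:,:2]-[.5237,-.145]; x=r@bx;y=r@by;zz=q[:,2]
for lo in np.arange(.014,.046,.004):
    s=(y>lo)&(y<lo+.004)&(x>-.07)&(x<0)&(zz>.03); print('lo',lo.round(3),s.sum(),np.percentile(zz[s],[50,90]).round(4) if s.sum() else '', 'bx',np.percentile(x[s],[2,98]).round(4) if s.sum() else '')
for lo in np.arange(.13,.162,.002):
    s=(y>lo)&(y<lo+.002)&(x>-.06)&(x<-.005)&(zz>.0); print('hi',lo.round(3),s.sum(),np.percentile(zz[s],[5,50,95]).round(4) if s.sum() else '')
E
```

```text
knob top 1279 [ 0.5651 -0.1771  0.0812] ((0.5651395916938782, -0.1787213385105133), 0.02005869895219803)
1141 ((0.5648695230484009, -0.1785896122455597), 0.018871063366532326)
blue arm 2245 bx [-0.073  -0.0011] by [0.     0.001  0.02   0.046  0.0488]
bone 4873 bx [-0.0533 -0.0104] by [0.021  0.0229 0.0904 0.1416 0.1439]
stop 327 bx [-0.0687 -0.0007] by [0.1462 0.1468 0.1504 0.1509 0.151 ]
lo 0.014 128 [0.0467 0.0479] bx [-0.0668 -0.0023]
lo 0.018 286 [0.0472 0.048 ] bx [-0.0683 -0.0013]
lo 0.022 291 [0.0463 0.0477] bx [-0.069  -0.0011]
lo 0.026 151 [0.0477 0.0489] bx [-0.0473 -0.0124]
lo 0.03 166 [0.0489 0.0502] bx [-0.0484 -0.011 ]
lo 0.034 166 [0.0489 0.0501] bx [-0.0484 -0.0108]
lo 0.038 172 [0.0486 0.0498] bx [-0.0485 -0.0108]
lo 0.042 192 [0.048  0.0492] bx [-0.0475 -0.0118]
hi 0.13 147 [0.0171 0.0479 0.0498]
hi 0.132 141 [0.0172 0.0483 0.0495]
hi 0.134 133 [0.0172 0.0478 0.0497]
hi 0.136 137 [0.0166 0.0473 0.0489]
hi 0.138 116 [0.0168 0.047  0.0485]
hi 0.14 109 [0.0174 0.0459 0.0475]
hi 0.142 103 [0.0172 0.0444 0.0458]
hi 0.144 99 [0.0169 0.0422 0.0441]
hi 0.146 65 [0.0163 0.0368 0.0404]
hi 0.148 51 [0.0158 0.0172 0.0393]
hi 0.15 331 [0.0188 0.0323 0.0391]
hi 0.152 0 
hi 0.154 0 
hi 0.156 0 
hi 0.158 0 
hi 0.16 0
```

View pics/f1z.png

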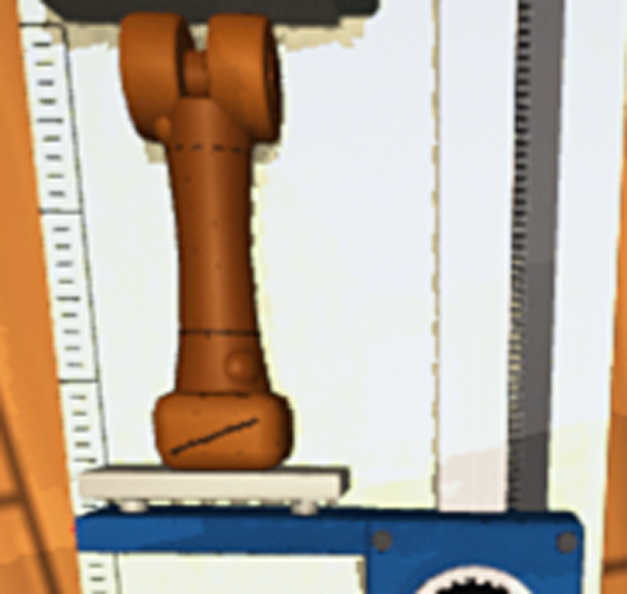

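The slide moved 23.8 mm (114°, as given). The bone sits against the face, square to it, with about 2–3 mm still open at the stop. I regrip the knob.

arm_command:
  motion:
    - [[-1,2.6,30],[0,0,0],0]
    - [[0,0,38],[0,0,0],0]
    - [[0,0,35],[0,0,0],0.3]
    - [[0,0,17],[0,0,0],0.4]
    - [[0,0,7],[0,0,0],0.4]
    - [[0,0,3],[0,0,0],0.4]
    - [[0,0,0],[0,0,0],0.4]

```text
time: 19.93
position: [0.5655, -0.1783, 0.0725]
tool_rot: [2.415, 2.008, 0.001]
ft_force: [0.3, 0.1, 0.9]
grip_width: 0.708
```

```bash
python3 go.py .565 -.1787 .0715 .983 -.182; python3 w.py f2
```

```text
t 19.9333 pos [ 0.5655 -0.1783  0.0725] q [ 1.08  0.56 -1.04  1.75  0.52  1.14 -0.31] F [0.34 0.06 0.94] M [-0.05 -0.11 -0.03] g 0.7078431931656801
tooly [ 9.833e-01 -1.822e-01  7.000e-04] toolz [ 7.e-04 -2.e-04 -1.e+00]
shift mm (now axes) [-0.5 -0.4  1. ] turn deg [ 0.04  0.   -0.01] shift in target axes [-0.5 -0.4  1. ]
[ 0.56548745 -0.17830492  0.07246748] 19.9333
```

View pics/f2.png

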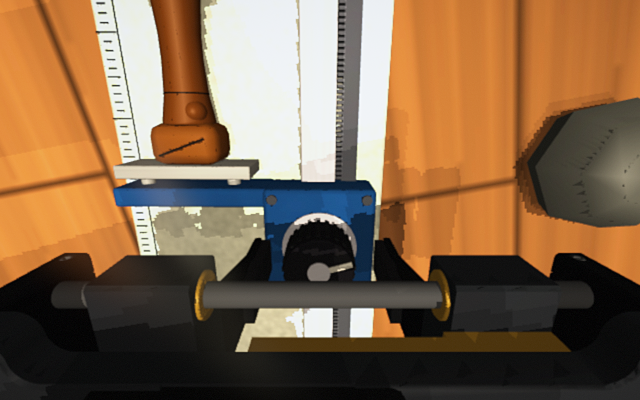

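The knob is centred again, the face and block end are at (190,165), and there is a visible spring gap between the face and the blue arm. Grip.

arm_command:
  motion:
    - [[-0.5,-0.4,1],[0,0,0],0.5]
    - [[0,0,0],[0,0,0],1]
    - [[0,0,0],[0,0,0],1]
    - [[0,0,0],[0,0,0],1]
    - [[0,0,0],[0,0,0],1]
    - [[0,0,0],[0,0,0],1]
    - [[0,0,0],[0,0,0],1]
    - [[0,0,0],[0,0,0],1]

```text
time: 20.65
position: [0.5636, -0.1786, 0.0719]
tool_rot: [-2.415, -2.009, 0.004]
ft_force: [-4.7, 0.7, 6.4]
grip_width: 0.425
```

arm_command:
  motion:
    - [[0.63,0,0],[0,0,3],1]
    - [[0.63,0,0],[0,0,3],1]

```text
time: 20.82
position: [0.5636, -0.1774, 0.0718]
tool_rot: [-2.518, -1.877, 0.004]
ft_force: [-4.7, 1.0, 6.3]
grip_width: 0.429
```

```bash
python3 go.py .565 -.1787 .0715 .983 -.182
```

```text
t 20.8167 pos [ 0.5636 -0.1774  0.0718] q [ 1.06  0.54 -1.01  1.75  0.51  1.13 -0.4 ] F [-4.68  1.03  6.31] M [0.12 1.25 0.14] g 0.42862030010267493
tooly [ 0.9583 -0.2858 -0.0025] toolz [-2.9e-03 -7.0e-04 -1.0e+00]
shift mm (now axes) [-0.9  1.7  0.3] turn deg [-0.15  0.08 -6.11] shift in target axes [-1.1  1.6  0.3]
```

arm_command:
  motion:
    - [[0.41,-1.0,0],[0,0,2],1]
    - [[0.41,-0.06,0],[0,0,2],1]

```text
time: 20.98
position: [0.5636, -0.1765, 0.0719]
tool_rot: [2.582, 1.789, -0.002]
ft_force: [-2.0, -0.6, 4.3]
grip_width: 0.427
```

```bash
python3 go.py .565 -.1787 .0715 .983 -.182|grep -v too
```

```text
t 20.9833 pos [ 0.5636 -0.1765  0.0719] q [ 1.05  0.54 -1.    1.76  0.5   1.13 -0.47] F [-2.05 -0.57  4.35] M [0.03 0.64 0.16] g 0.42705449875336726
shift mm (now axes) [-1.5  2.1  0.4] turn deg [ -0.03   0.08 -10.07] shift in target axes [-1.9  1.8  0.4]
```

arm_command:
  motion:
    - [[0.41,-0.08,0],[0,0,2],1]
    - [[0.41,-0.1,0],[0,0,2],1]

```text
time: 21.15
position: [0.5636, -0.1756, 0.0718]
tool_rot: [2.643, 1.698, -0.003]
ft_force: [-3.1, -0.5, 4.9]
grip_width: 0.426
```

```bash
python3 go.py .565 -.1787 .0715 .983 -.182|grep -v too; python3 w.py f3
```

```text
t 21.15 pos [ 0.5636 -0.1756  0.0718] q [ 1.04  0.53 -0.99  1.76  0.49  1.12 -0.53] F [-3.05 -0.5   4.95] M [-0.02  0.74  0.22] g 0.42562883655064543
shift mm (now axes) [-2.2  2.6  0.3] turn deg [ -0.06   0.09 -14.06] shift in target axes [-2.8  1.9  0.3]
[ 0.56359656 -0.17561704  0.07184404] 21.15
```

View pics/f3.png

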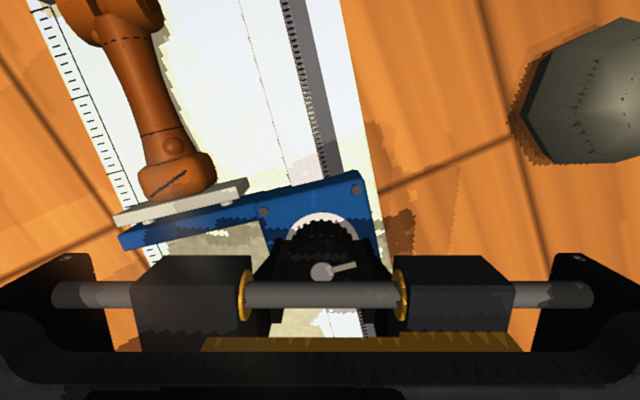

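```bash
cat > gap.py <<'E'
from h import *
import sys
for tag in sys.argv[1:]:
    z=np.load(tag+'.npz');P=z['P'];im=z['im'];hsv=cv2.cvtColor(im,cv2.COLOR_BGR2HSV)
    a=np.radians(10.5); by=np.array([np.sin(a),np.cos(a)]);bx=np.array([np.cos(a),-np.sin(a)])
    r=P[...,:2]-[.5237,-.145]; x=r@bx;y=r@by;zz=P[...,2]
    blue=(hsv[...,0]>100)&(hsv[...,0]<130)&(hsv[...,1]>110)
    band=(x>-.066)&(x<-.005)&(zz>.044)&(zz<.056)
    B=band&blue&(y>-.03)&(y<.05)
    yb=np.percentile(y[B],[3,50,97])
    F=band&(hsv[...,1]<70)&(y>yb[2])&(y<yb[2]+.02)
    yf=np.percentile(y[F],[3,50,97])
    # slope-corrected medians
    pb=np.polyfit(x[B],y[B],1);pf=np.polyfit(x[F],y[F],1)
    print(tag,B.sum(),F.sum(),'arm',yb.round(4),'face',yf.round(4),'sep mm',round(1000*(np.polyval(pf,-.035)-np.polyval(pb,-.035)),2),'medsep',((yf-yb)*1000).round(2), 'slopes',pb[0].round(3),pf[0].round(3))
E
python3 gap.py e1 e2 e3 f1 f2 f3
```

```text
e1 1643 1215 arm [-0.0241 -0.0187 -0.0129] face [-0.0071 -0.0036  0.0004] sep mm 15.09 medsep [16.92 15.05 13.34] slopes -0.004 -0.004
e2 1711 1398 arm [-0.0223 -0.017  -0.0122] face [-0.007  -0.0029  0.0009] sep mm 14.09 medsep [15.34 14.13 13.16] slopes 0.005 0.011
e3 621 1247 arm [-0.0172 -0.0106 -0.0072] face [-0.0022  0.0021  0.0059] sep mm 12.89 medsep [14.99 12.73 13.1 ] slopes -0.068 -0.01
f1 671 515 arm [0.0018 0.007  0.0117] face [0.0168 0.0209 0.0247] sep mm 14.0 medsep [15.06 13.81 12.94] slopes -0.01 -0.013
f2 1821 1503 arm [0.0014 0.0069 0.0116] face [0.0166 0.021  0.0247] sep mm 14.0 medsep [15.19 14.1  13.09] slopes 0.002 0.001
f3 1161 1353 arm [0.0046 0.0102 0.0145] face [0.0183 0.0228 0.0265] sep mm 12.67 medsep [13.76 12.58 12.03] slopes 0.004 -0.003
```

The face-to-arm separation fell from 13.1 to about 12.0 mm and the torque rose, so the nip is probably around 8–10 N. I repeat the measurement before changing anything.

```bash
python3 w.py f4 >/dev/null; python3 w.py f5>/dev/null; python3 w.py f6>/dev/null; python3 gap.py f4 f5 f6; python3 go.py .565 -.1787 .0715 .983 -.182|grep -v too
```

```text
f4 1176 1340 arm [0.0046 0.0102 0.0145] face [0.0186 0.0228 0.0265] sep mm 12.7 medsep [14.03 12.6  11.91] slopes 0.005 -0.003
f5 1171 1342 arm [0.0046 0.0102 0.0146] face [0.0185 0.0228 0.0265] sep mm 12.67 medsep [13.95 12.59 11.91] slopes 0.004 -0.002
f6 1178 1345 arm [0.0046 0.0102 0.0145] face [0.0185 0.0228 0.0265] sep mm 12.68 medsep [13.89 12.58 11.99] slopes 0.004 -0.003
t 21.35 pos [ 0.5637 -0.1756  0.0719] q [ 1.04  0.53 -0.99  1.76  0.49  1.12 -0.53] F [-4.02  0.04  6.97] M [0.08 0.93 0.  ] g 0.42901871000341224
shift mm (now axes) [-2.2  2.5  0.4] turn deg [ -0.05   0.08 -13.95] shift in target axes [-2.8  1.9  0.4]
```

arm_command:
  motion:
    - [[0,0,0],[0,0,0],0.3]
    - [[0,0,0],[0,0,0],0]
    - [[0,0,0],[0,0,0],0]
    - [[0,0,0],[0,0,0],0]
    - [[0,0,0],[0,0,0],0]
    - [[0,0,0],[0,0,-7],0]
    - [[0,0,0],[0,0,-7],0]
    - [[0,0,0],[0,0,0],0]

```text
time: 22.02
position: [0.5642, -0.1754, 0.0708]
tool_rot: [-2.411, -2.013, -0.001]
ft_force: [-0.2, 0.6, -0.1]
grip_width: 0.939
```

```bash
python3 w.py g1;python3 w.py g2; python3 gap.py g1 g2
```

```text
[ 0.56416191 -0.17541658  0.0708307 ] 22.0167
[ 0.56419158 -0.17534108  0.07086218] 22.0667
g1 1863 1541 arm [0.0044 0.0098 0.0145] face [0.0148 0.0227 0.0266] sep mm 12.89 medsep [10.47 12.9  12.03] slopes 0.009 0.013
g2 1879 1559 arm [0.0043 0.0097 0.0146] face [0.015  0.0229 0.0266] sep mm 12.91 medsep [10.67 13.18 12.01] slopes 0.006 0.007
```

arm_command:
  motion:
    - [[0,0,-20],[0,0,0],0]
    - [[0,0,-38],[0,0,0],0]
    - [[0,0,-38],[0,0,0],0]
    - [[0,0,-34],[0,0,0],0]
    - [[0,0,0],[0,0,0],0]
    - [[0,0,0],[0,0,0],0]

```text
time: 22.62
position: [0.5656, -0.1755, 0.2033]
tool_rot: [2.414, 2.003, 0.003]
ft_force: [0.3, 0.1, -0.6]
grip_width: 1.002
```

```bash
python3 w.py g3;python3 w.py g4; python3 gap.py g3 g4 f1; python3 m7.py g3 .566 -.176;  python3 - <<'E'
from h import *
im=cv2.imread('pics/g3.png'); cv2.imwrite('pics/g3z.png',cv2.resize(im[0:230,160:370],None,fx=2.6,fy=2.6,interpolation=cv2.INTER_CUBIC))
E
```

```text
[ 0.56557045 -0.17551454  0.20332247] 22.6167
[ 0.56435689 -0.17560575  0.20142097] 22.6667
g3 665 519 arm [0.0047 0.0099 0.0146] face [0.0185 0.0227 0.0265] sep mm 13.0 medsep [13.77 12.8  11.93] slopes -0.003 -0.014
g4 664 492 arm [0.0047 0.0098 0.0146] face [0.0194 0.0227 0.0264] sep mm 13.2 medsep [14.76 12.87 11.82] slopes -0.001 -0.006
f1 671 515 arm [0.0018 0.007  0.0117] face [0.0168 0.0209 0.0247] sep mm 14.0 medsep [15.06 13.81 12.94] slopes -0.01 -0.013
knob top 1281 [ 0.5658 -0.1742  0.0812] ((0.5654198527336121, -0.1758645474910736), 0.02017025463283062)
1127 ((0.5654962658882141, -0.1756783425807953), 0.0189213864505291)
blue arm 2196 bx [-0.0732 -0.0012] by [0.0036 0.0038 0.0217 0.0469 0.0487]
bone 4869 bx [-0.0543 -0.0104] by [0.0208 0.0228 0.0892 0.1419 0.1441]
stop 629 bx [-0.0692 -0.001 ] by [0.1463 0.1466 0.1504 0.1509 0.151 ]
```

View pics/g3z.png

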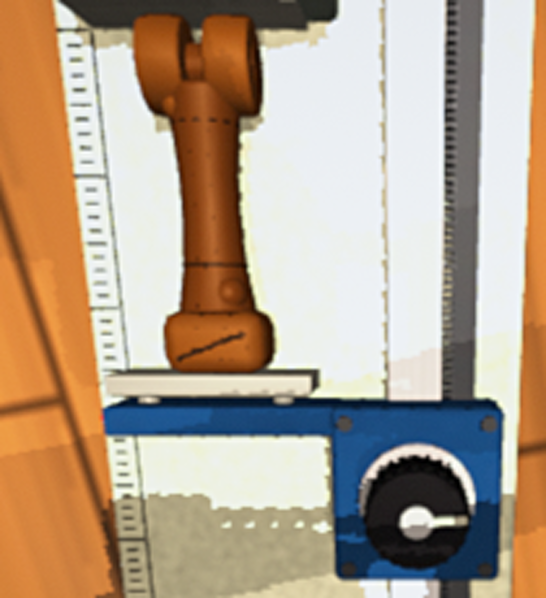

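```bash
cat > sub.py <<'E'
from h import *
import sys
from scipy.ndimage import gaussian_filter1d
# subpixel edges along 'by' in rectified top-down patches at given plane height
m=optics.camera_model('wrist'); f=200/np.tan(np.radians(m['fovy'])/2)
P0={'e2':([.56040403,-.2021273,.08059417],[-2.415,-2.008,.001]),'f2':([.56548745,-.17830492,.07246748],[2.415,2.008,.001]),'g1':([.56416191,-.17541658,.0708307],[-2.411,-2.013,-.001]),'g2':([.56419158,-.17534108,.07086218],[-2.411,-2.013,-.001]),'f1':([.56261116,-.17731504,.20197713],[2.409,2.016,0]),'g4':([.56435689,-.17560575,.20142097],[2.414,2.004,.001])}
a=np.radians(10.5); by=np.array([np.sin(a),np.cos(a)]);bx=np.array([np.cos(a),-np.sin(a)])
for tag,(p,rv) in P0.items():
    T=np.eye(4);T[:3,:3]=R.from_rotvec(rv).as_matrix();T[:3,3]=p
    V=np.linalg.inv(T@np.array(m['mount']))
    im=cv2.imread(f'pics/{tag}.png').astype(np.float32)
    def patch(z,x0,x1,y0,y1):
        X,Y=np.meshgrid(np.arange(x0,x1,.0005),np.arange(y0,y1,.0001))
        W=np.stack([.5237+X*bx[0]+Y*by[0],-.145+X*bx[1]+Y*by[1],np.full_like(X,z)],-1)
        C=W@V[:3,:3].T+V[:3,3]
        return cv2.remap(im,(C[...,0]/C[...,2]*f+m['cx']).astype(np.float32),(C[...,1]/C[...,2]*f+m['cy']).astype(np.float32),cv2.INTER_LINEAR),Y[:,0]
    base={'e2':-.012}.get(tag,.0117 if tag[0]=='f' else .0146)
    pa,ya=patch(.052,-.066,-.005,base-.02,base+.012)   # arm top plane
    blue=pa[...,0]-pa[...,2]
    prof=gaussian_filter1d(np.median(blue,1),4); g=np.gradient(prof)
    yr=ya[np.argmax(np.where(ya<base-.004,g,-9))]; yfr=ya[np.argmin(np.where(ya>base-.004,g,9))]
    # face front edge beside the bone block, plane z=.048
    out=[]
    for x0,x1 in [(-.066,-.053),(-.011,-.004)]:
        pf,yy=patch(.048,x0,x1,base+.003,base+.02)
        out.append((gaussian_filter1d(np.median(pf.mean(-1),1),3),yy))
    fe=[]
    for pr,yy in out:
        gg=np.gradient(pr); i=np.argmin(np.where((yy>base+.009),gg,9)); j=np.argmax(np.where(yy<base+.009,gg,-9)); fe.append((round(yy[i]*1e3,2),round(yy[j]*1e3,2)))
    print(tag,'arm rear/front',round(yr*1e3,2),round(yfr*1e3,2),'face front/rear',fe,'rear sep',[round(e[1]-yfr*1e3,2) for e in fe],'front sep',[round(e[0]-yr*1e3,2) for e in fe])
E
python3 sub.py
```

```text
e2 arm rear/front -22.0 -6.0 face front/rear [(np.float64(1.3), np.float64(-8.7)), (np.float64(1.0), np.float64(-6.6))] rear sep [np.float64(-2.7), np.float64(-0.6)] front sep [np.float64(23.3), np.float64(23.0)]
f2 arm rear/front 2.0 12.7 face front/rear [(np.float64(25.1), np.float64(15.2)), (np.float64(24.7), np.float64(17.3))] rear sep [np.float64(2.5), np.float64(4.6)] front sep [np.float64(23.1), np.float64(22.7)]
g1 arm rear/front 4.6 19.9 face front/rear [(np.float64(27.0), np.float64(18.1)), (np.float64(26.7), np.float64(19.2))] rear sep [np.float64(-1.8), np.float64(-0.7)] front sep [np.float64(22.4), np.float64(22.1)]
g2 arm rear/front 4.2 19.6 face front/rear [(np.float64(26.4), np.float64(19.2)), (np.float64(26.3), np.float64(19.0))] rear sep [np.float64(-0.4), np.float64(-0.6)] front sep [np.float64(22.2), np.float64(22.1)]
f1 arm rear/front 1.6 15.9 face front/rear [(np.float64(25.2), np.float64(17.5)), (np.float64(24.8), np.float64(17.7))] rear sep [np.float64(1.6), np.float64(1.8)] front sep [np.float64(23.6), np.float64(23.2)]
g4 arm rear/front 4.5 18.5 face front/rear [(np.float64(26.9), np.float64(19.0)), (np.float64(26.7), np.float64(19.6))] rear sep [np.float64(0.5), np.float64(1.1)] front sep [np.float64(22.4), np.float64(22.2)]
```

All estimates put the compression at 0.7–1.1 mm, about 7–8 N and inside the window. I centre it nearer 10 N with 1.5° more on the knob.

arm_command:
  motion:
    - [[0,0,30],[0,0,0],0]
    - [[0,0,38],[0,0,0],0]
    - [[0,0,35],[0,0,0],0.3]
    - [[0,0,17],[0,0,0],0.4]
    - [[0,0,7],[0,0,0],0.4]
    - [[0,0,2],[0,0,0],0.4]
    - [[0,0,0],[0,0,0],0.4]

```text
time: 23.3
position: [0.5641, -0.1751, 0.0717]
tool_rot: [-2.414, -2.009, 0.0]
ft_force: [0.3, -0.0, -0.1]
grip_width: 0.713
```

```bash
python3 go.py .5645 -.1755 .0715 .983 -.182
```

```text
t 23.3 pos [ 0.5641 -0.1751  0.0717] q [ 1.08  0.56 -1.04  1.76  0.52  1.14 -0.31] F [ 0.29 -0.03 -0.14] M [-0.01 -0.11  0.01] g 0.7130108589834968
tooly [ 9.833e-01 -1.818e-01 -8.000e-04] toolz [-6.e-04  7.e-04 -1.e+00]
shift mm (now axes) [-0.3  0.5  0.2] turn deg [-0.04 -0.04  0.01] shift in target axes [-0.3  0.5  0.2]
```

arm_command:
  motion:
    - [[0,0,0],[0,0,0],0.5]
    - [[0,0,0],[0,0,0],1]
    - [[0,0,0],[0,0,0],1]
    - [[0,0,0],[0,0,0],1]
    - [[0,0,0],[0,0,0],1]
    - [[0,0,0],[0,0,0],1]
    - [[0,0,0],[0,0,0],1]
    - [[0,0,0],[0,0,0],1]

```text
time: 23.97
position: [0.5642, -0.1756, 0.0731]
tool_rot: [2.415, 2.009, -0.001]
ft_force: [-3.1, -0.3, 5.7]
grip_width: 0.427
```

arm_command:
  motion:
    - [[0.15,0,0],[0,0,0.8],1]
    - [[0.15,0,0],[0,0,0.8],1]

```text
time: 24.13
position: [0.5642, -0.1753, 0.0731]
tool_rot: [2.442, 1.975, -0.002]
ft_force: [-3.5, -0.9, 6.9]
grip_width: 0.43
```

```bash
python3 go.py .5645 -.1755 .0715 .983 -.182; python3 w.py h0; python3 gap.py h0
```

```text
t 24.1333 pos [ 0.5642 -0.1753  0.0731] q [ 1.07  0.55 -1.03  1.76  0.52  1.14 -0.33] F [-3.46 -0.88  6.86] M [0.02 0.72 0.28] g 0.42976571731617574
tooly [ 9.779e-01 -2.092e-01 -1.000e-04] toolz [-3.0e-04 -1.2e-03 -1.0e+00]
shift mm (now axes) [-0.1  0.4  1.6] turn deg [-0.    0.07 -1.59] shift in target axes [-0.2  0.4  1.6]
[ 0.56417394 -0.17527885  0.07314078] 24.1333
h0 1832 1468 arm [0.0047 0.0101 0.0149] face [0.0185 0.0229 0.0266] sep mm 12.8 medsep [13.81 12.83 11.75] slopes 0.004 0.005
```

The moving torque of 0.28 N m implies about 11 N, and the spring gap about 10 N. Release, lift clear and check.

arm_command:
  motion:
    - [[0,0,0],[0,0,0],0.3]
    - [[0,0,0],[0,0,0],0]
    - [[0,0,0],[0,0,0],0]
    - [[0,0,0],[0,0,0],0]
    - [[0,0,0],[0,0,0],0]
    - [[0,0,0],[0,0,0],0]
    - [[0,0,0],[0,0,-1.6],0]
    - [[0,0,0],[0,0,0],0]

```text
time: 24.85
position: [0.5642, -0.1752, 0.072]
tool_rot: [-2.413, -2.012, 0.0]
ft_force: [-0.4, 1.1, -0.8]
grip_width: 0.939
```

```bash
python3 w.py h1;python3 gap.py h1
```

```text
[ 0.56420452 -0.17518289  0.07196449] 24.85
h1 1880 1501 arm [0.0046 0.01   0.0148] face [0.0187 0.0228 0.0266] sep mm 12.81 medsep [14.12 12.81 11.79] slopes 0.004 0.01
```

arm_command:
  motion:
    - [[0,0,-20],[0,0,0],0]
    - [[0,0,-38],[0,0,0],0]
    - [[0,0,-38],[0,0,0],0]
    - [[0,0,-34],[0,0,0],0]
    - [[0,0,0],[0,0,0],0]
    - [[0,0,0],[0,0,0],0]

```text
time: 25.4
position: [0.5656, -0.1752, 0.2042]
tool_rot: [2.412, 2.007, 0.003]
ft_force: [-0.0, -0.5, -0.4]
grip_width: 1.0
```

```bash
python3 w.py h2;python3 w.py h3; python3 gap.py h2 h3 f1; python3 m7.py h2 .566 -.176;python3 m.py | head -11; cp pics/b_board.png pics/h_board.png; python3 - <<'E'
from h import *
z=np.load('h3.npz');P=z['P'];im=z['im'];hsv=cv2.cvtColor(im,cv2.COLOR_BGR2HSV)
a=np.radians(10.5); by=np.array([np.sin(a),np.cos(a)]);bx=np.array([np.cos(a),-np.sin(a)])
r=P[...,:2]-[.5237,-.145]; x=r@bx;y=r@by;zz=P[...,2]
s=(zz>.026)&(abs(x+.032)<.025)&(y>.028)&(y<.146)&(hsv[...,1]>110)
print('bone axis slope rad',np.polyfit(y[s],x[s],1),s.sum(),zz[s].max())
im=cv2.imread('pics/h3.png'); cv2.imwrite('pics/h3z.png',cv2.resize(im[0:230,160:370],None,fx=2.6,fy=2.6))
print(ctrl.get_state())
E
```

```text
[ 0.5655633  -0.17524663  0.20424263] 25.4
[ 0.56434121 -0.17532076  0.20234406] 25.45
h2 664 501 arm [0.0046 0.0098 0.0147] face [0.0194 0.0227 0.0265] sep mm 13.17 medsep [14.78 12.89 11.83] slopes -0.001 -0.01
h3 672 494 arm [0.0047 0.0098 0.0147] face [0.0194 0.0227 0.0265] sep mm 13.18 medsep [14.77 12.86 11.77] slopes -0.004 -0.006
f1 671 515 arm [0.0018 0.007  0.0117] face [0.0168 0.0209 0.0247] sep mm 14.0 medsep [15.06 13.81 12.94] slopes -0.01 -0.013
knob top 1275 [ 0.5658 -0.1739  0.0812] ((0.56578528881073, -0.175664484500885), 0.020174581557512283)
1112 ((0.5656240582466125, -0.1754760593175888), 0.018725918605923653)
blue arm 2200 bx [-0.0735 -0.001 ] by [0.0034 0.0037 0.0217 0.0469 0.0488]
bone 4825 bx [-0.0545 -0.0104] by [0.0207 0.0227 0.089  0.142  0.144 ]
stop 673 bx [-0.0693 -0.0007] by [0.1461 0.1463 0.1504 0.1509 0.151 ]
scene
bone_mid 0.96 [ 0.519 -0.054  0.046]
bone_mid 0.89 [0.278 0.237 0.036]
board 0.9 [ 0.559 -0.149  0.015]
knob_grip 0.73 [ 0.573 -0.179  0.083]
slide_face 0.69 [ 0.572 -0.167  0.049]
stop_face 0.86 [ 0.557 -0.146  0.014]
mat 0.75 [0.529 0.32
[... 190 characters left out ...]
joint_positions': array([ 1.15234405,  0.42935395, -1.13529275,  1.62254097,  0.39760087,
        1.34650727, -0.22136247]), 'qd': array([ 1.63017649e-03,  2.13377671e-03,  1.72918997e-03,  7.00278053e-05,
       -1.23228492e-03,  3.27259967e-03,  4.72054303e-04]), 'joint_torque': array([ 1.14950370e-03, -3.58466220e+01, -1.18706873e+01, -2.87015551e+01,
       -6.72862725e-02,  2.10506277e-02, -7.82355369e-05]), 'position': array([ 0.5642256 , -0.17515769,  0.20203544]), 'tool_rot': array([ 2.41485020e+00,  2.00938706e+00, -7.94714234e-05]), 'ft_force': array([-0.05989765,  0.56513102,  0.09956408]), 'torque': array([-0.03032993, -0.06875328, -0.02270853]), 'grip_width': 0.9955133812225271}
```

View pics/h3z.png

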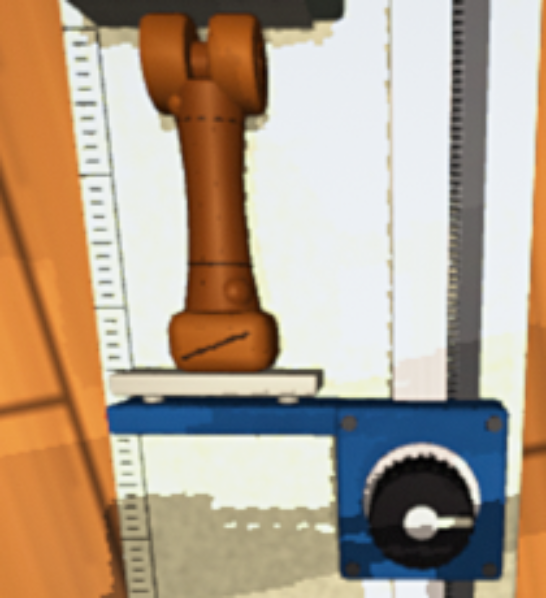

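The picture shows the bone squarely between the face (215,382) and the stop (200,15), with the spring gap narrowed and the gripper clear above. I hand in.

```bash
python3 -c "
from bench import ctrl
print(ctrl.close_job())"
```

```text
the job is handed in; nothing more can be done
None
```

I picked the small bone off the green mat by its shaft and set it on the measuring board along the lane. I then wound the slide in by its knob until the bone was nipped, about 130° over three grips, and let go of everything. The job was handed in at about 27 s of the 72 s allowed; it reported no verdict.

**Nip force:** this is inferred, not measured directly.
- After the last turn the spring had been pushed in about 1.1–1.3 mm, which is roughly 9–10 N.
- The knob torque while turning was about 0.28 N m, which suggests about 11 N.
- Before a final 1.5° turn, the estimates had ranged from 0.7 to 1.1 mm, or about 6–9 N, so I added that turn to get closer to 10 N.

**Bone position:** its axis was within 0.01 rad of the scale and about 6 mm off the lane's centre line, well inside the limits. It was in contact with the sprung face and the stop.

**Gripper and other things:** the gripper was open, about 13 cm above the knob. The jar and vertebra were found where they had been at the start. I did not measure the brush and rock again, but the arm stayed clear of both.

**Disagreement:** in the wrist views the stop appeared centred about 7 mm to one side of the stated lane centre line. I placed the bone between the two.

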